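# Syringe change-over on a three-channel syringe pump

### The arm

A 6-joint arm with a two-finger parallel gripper is mounted at the origin on a cart in front of the work surface, level with it; the furniture and walls round the work are solid. World frame = base frame: x ahead of the robot, y to its left, z up, the work surface at z = 0. Lengths are in mm, angles in rad, forces in N, time in s.
With the tool pointing down it reaches from about 250 to 725 mm from the base axis. Payload 9.7 kg.
Tool frame: the origin (TCP) lies midway between the tips of the shut fingers; the grasp point (between the pads) lies 19 mm behind it (tcp_to_grasp is the distance from the TCP to the grasp point, in mm); z points along the fingers, y is the direction in which the jaws open and shut (so a half turn about z gives the same grasp; the last joint's range is limited). The gripper opens to 85 mm and grips with 20 to 120 N. Pads are 22 mm wide; open, the fingers measure 114 mm over their backs; the gripper's body (76 mm by 85 mm) begins 54 mm behind the grasp point. The pads swing forward as they close: fully open they stand 13 mm farther back than shut.
Start: joints at [1.165, 0.087, 0.176, 1.66, 0, 1.571], TCP at [217.112, 505.331, 231.284] pointing down, gripper open.
Joint ranges: [-3.13, 3.13], [-0.85, 1.81], [-1.15, 1.24], [-2.2, 2.28], [-1.44, 1.52], [-3.14, 3.14]. Speed limits (rad/s): [2.22, 2.22, 2.57, 3.14, 3.14, 3.14].

### API

Orientations are given as a unit quaternion [x, y, z, w].
In Python, from cell import get_state, snapshot, get_calibration, sign_off, tcp_to_grasp gives the robot as it stands.
- The arm moves only by the tool send_rows, never from a script. Its argument "targets" is a list of rows, each an object with "linear": the shift along the tool's x, y, z in m, a list of three; "delta_rot": the turn, a rotation vector about the tool's x, y, z in degrees, a list of three. A call has 1 to 20 rows; each row shifts and turns the pose as measured when the row begins, along the tool's axes as they then stand; what a row does not reach is not made up. A row lasts 1/8 s, in which the tool goes at most 62.5 mm and 10.7 degrees, less where a joint would pass 70% of its speed; a pose out of reach is approached as far as the arm can. A call is refused whole if a number of a shift passes 0.0625 or a number of a turn 10.7, either way. A call with a gripper value outside its range is refused whole. "grip" is the gripper's target within -1 to 1 (shut at 1, half-way at 0, fully open at -1), set as the call begins (left out, the last holds). The fingers move at their own pace and stop on an object; the grip force is fixed at half the most. Time passes only in rows, so rows that do not move let the fingers close. It gives the time, the measured TCP pose, the force and the opening at its end, in the units of the state.
- get_state(): the state, without advancing time (a new reading comes with each control period).
- snapshot(name): name is "side" or "top" or "wrist"; returns the picture (420x560x3 uint8, blue, green, red); there is no depth.
- get_calibration(name): a dict with "fx", "fy", "cx", "cy" (pixels), "R" (3x3) and "t" (3): a world point X has camera coordinates R X + t. Camera axes: x right, y down, z forward; pixel columns grow to the right and rows downward; lengths in mm; the calibration is good to about 2 mm. A picture is of the moment at which its call begins: read the wrist's pose just before it. get_calibration takes no time and is no camera call; for the wrist camera it gives the pose at the moment of the call.
- sign_off(): hands the job in, once; it reports no verdict.
The state is a dict: "time": time; "qpos": joint angles; "joint_vel": joint speeds; "joint_efforts": joint torques, N m; "position": TCP position; "orientation": TCP orientation; "force": force on the tool from outside, world axes, zero at the start; "moment": the same for the moment, N m; "gripper_width": opening from 0.0 (shut) to 1.0 (fully open).
Only numpy, scipy, OpenCV 4.12 (cv2) and the standard library are available. Lean on these libraries where they do the work, as an engineer would, in place of code of your own. Each camera call takes 0.05 s, during which the arm holds its last target.

### The job

Change the syringes on the pump: turn the clamp wing free, draw the pusher block back, and lay every used syringe (plunger in) down in the yellow pan. Lay every fresh syringe (plunger out) from the blue mat in a groove of its own, tip to the end away from the pusher and flange down in the slot; then bring the pusher up until it touches all the plungers and turn the wing clockwise, across the pump, to lock it. Leave the other things on the bench where they stand.

Things in the scene. Friction and masses are not known exactly. Their poses are not given: they have to be found in the camera images.
- pump: syringe pump that stands fast, light grey chassis 190 mm (x) x 260 mm (y), dark deck 41 mm above the bench. Origin: centre of its underside; own x points to its back, y along the syringes (tips to +y, pusher at the -y end), z up. Three parallel V grooves at x = -52, 0, +52 mm: 90-degree V notches in two aluminium saddles, at y = 15 to 23 mm and y = 85 to 95 mm, tops 81 mm, V bottoms 63 mm above the bench
- groove_1 (a point): groove nearest the pump's front (x = -52 mm): where the grip point of a seated syringe lies, 80 mm above the bench, 54 mm in y, half-way between the two saddles, where there is 62 mm of room for fingers down to the deck. Axes as the pump's; the barrel lies level along y, tip to +y
- groove_2 (a point): the same for the middle groove (x = 0)
- groove_3 (a point): the same for the groove at the back (x = +52 mm)
- flange_slot (a point): middle of the flange slot, at barrel height, 44 mm from the groove points towards the pusher: a gap 10 mm wide (y) across all grooves, between the first saddle and a notched bracket (7 mm thick, top 83 mm above the bench, notches 24 mm wide for the plunger rods). A seated syringe has its flange down in it
- pusher (a joint): sliding pusher block, m: 0 = forward (face at y = -10 mm of the pump), grows as it is drawn back to the pump's -y end, to 0.080. Pressed against fresh plungers it reads about 0.041; a fresh syringe goes in freely from 0.055. With the clamp free it slides with about 2 N, with the clamp tight it takes over 15 N. It has no handle: move it by the clamp wing, which rides on it
- pusher_face (a point): centre of the pusher's flat front face (156 mm wide, from 46 to 92 mm above the bench), 80 mm above the bench; axes as the pump's: y points towards the plungers. The block is 23 mm thick behind this face
- clamp (a joint): clamp knob on top of the pusher, rad: 0 = tight (wing across the pump, along its x), grows anticlockwise seen from above to 1.5 = free (wing along the pump's y). From 0.75 on the pusher is quite free; below that it bites, and below 0.35 it is tight. It stays where it is left; turning takes 0.1 to 0.2 N m
- clamp_wing (a point): middle of the black wing of the clamp knob, on its axis; x along the wing, z up. The wing is 46 mm long (x), 12 mm thick (y), 24 mm high (12 mm above and below this point), on a hub 30 mm across on the pusher's top, 94 mm above the bench. The point is 115 mm above the bench, 12 mm behind the pusher's face
- waste_tray: fixed shallow yellow spill pan for used syringes, 164 mm (x) x 150 mm (y), floor 2 mm thick, rim 6 mm high (from the bench) and 6 mm wide. Origin: centre of its underside; z up. Between it and the pump stands a fixed gas control box: x = 0.30 to 0.41 m, y = -0.05 to 0.08 m, 257 mm high, with valves out to x = 0.464 m up to 165 mm high
- mat: fixed blue bench mat, 215 x 168 mm, 2 mm thick, on which the fresh syringes are laid out. Origin: centre of its underside. Furniture that stands fast near it: a carton of red folders, 291 mm high, from x = 0.588 m on (y = 0.27 to 0.41 m), and the black computer, 353 mm high, from x = 0.506 m on (y = 0.07 to 0.25 m)
- fresh_1_grip (a point): fresh syringe, 40 g: clear barrel 24 mm across, plunger far out. The point is on the barrel's axis, 44 mm from the flange; grip it here. x points along it to the tip, z up as it lies (axis 12 mm above what it lies on). The barrel reaches 51 mm on towards the tip, then a 13 mm nozzle. Flange 4 mm thick, 44 mm wide (y), 24 mm high (z): it does not roll; keep it this way up. May be absent
- fresh_2_grip (a point): fresh syringe, 40 g: clear barrel 24 mm across, plunger far out. The point is on the barrel's axis, 44 mm from the flange; grip it here. x points along it to the tip, z up as it lies (axis 12 mm above what it lies on). The barrel reaches 51 mm on towards the tip, then a 13 mm nozzle. Flange 4 mm thick, 44 mm wide (y), 24 mm high (z): it does not roll; keep it this way up. May be absent
- fresh_3_grip (a point): fresh syringe, 40 g: clear barrel 24 mm across, plunger far out. The point is on the barrel's axis, 44 mm from the flange; grip it here. x points along it to the tip, z up as it lies (axis 12 mm above what it lies on). The barrel reaches 51 mm on towards the tip, then a 13 mm nozzle. Flange 4 mm thick, 44 mm wide (y), 24 mm high (z): it does not roll; keep it this way up. May be absent
- fresh_1_flange (a point): centre of that syringe's finger flange, 44 mm behind its grip point; behind it the plunger rod, 15 mm across; the outer face of its thumb disc (24 mm across) is 64 mm further back, 108 mm behind the grip point
- fresh_2_flange (a point): centre of that syringe's finger flange, 44 mm behind its grip point; behind it the plunger rod, 15 mm across; the outer face of its thumb disc (24 mm across) is 64 mm further back, 108 mm behind the grip point
- fresh_3_flange (a point): centre of that syringe's finger flange, 44 mm behind its grip point; behind it the plunger rod, 15 mm across; the outer face of its thumb disc (24 mm across) is 64 mm further back, 108 mm behind the grip point
- spent_1_grip (a point): used syringe, same barrel and flange as the fresh ones, plunger fully pushed in (thumb disc face 20 mm behind the flange centre); it starts in one of the pump's grooves. The point lies on the barrel's axis, 44 mm from the flange towards the tip; x points to the tip. May be absent
- spent_2_grip (a point): used syringe, same barrel and flange as the fresh ones, plunger fully pushed in (thumb disc face 20 mm behind the flange centre); it starts in one of the pump's grooves. The point lies on the barrel's axis, 44 mm from the flange towards the tip; x points to the tip. May be absent
- spent_3_grip (a point): used syringe, same barrel and flange as the fresh ones, plunger fully pushed in (thumb disc face 20 mm behind the flange centre); it starts in one of the pump's grooves. The point lies on the barrel's axis, 44 mm from the flange towards the tip; x points to the tip. May be absent
- reagent_bottle: brown bottle with a white cap, 52 mm across, 110 mm tall; a bystander, origin at its underside
- pipette_tips: blue box of pipette tips, 102 x 70 x 57 mm; a bystander, origin at its underside
- buffer_bottle: white bottle, 44 mm across, 86 mm tall; a bystander, origin at its underside
Mind the look-alikes: they are no part of the job. What is shaped like the part that bears spent_1_grip but orange is not meant.

How it is judged:
By the outcome, as a careful person would: the job done as asked, in the order asked, and still so for the second after the job is handed in, with the robot touching nothing.
Of fresh_1, fresh_2, fresh_3 only 2 to 3 are there at a start; the rules pass over those that are not, and their reading is None.
Of spent_1, spent_2, spent_3 only 1 to 2 are there at a start; the rules pass over those that are not, and their reading is None.
At some moment in a run one of fresh_1, fresh_2, fresh_3 may be knocked a few centimetres aside while the robot is not near it.
Once in a run the grip may slacken for a moment while it holds something.
It also fails if it takes over 210 s, if anything falls off the work surface, if the arm or the gripper's body presses on something with over 40 N, if the wrist force passes 120 N, or if a joint passes its speed limit or range.

## Working session

There is one attempt and no reset: what is moved stays moved. The work goes in short steps, Python scripts to look and compute and a tool call to move; the robot and the scene stay as the last step left them, time stands still between calls to the robot, and variables do not carry over. Pictures are saved under pics/ and viewed, and the job is handed in when it is done.

Besides the shell and the picture viewer there is one more tool, called as a command line: name --argument value ..., lists and objects as JSON in quotes. send_rows: Moves the arm, as the interface text tells. Its arguments: {"type":"object","properties":{"targets":{"type":"array","items":{"type":"object","properties":{"linear":{"type":"array","items":{"type":"number"}},"delta_rot":{"type":"array","items":{"type":"number"}}}}},"grip":{"type":"number"}},"required":["targets"]}

```bash
ls; mkdir -p pics; python3 - <<'E'
from cell import *
import cv2
s=get_state();print(s)
print(tcp_to_grasp)
for n in ["side","top","wrist"]:
    cv2.imwrite(f"pics/a_{n}.png",snapshot(n)); c=get_calibration(n); print(n,c)
E
```

```text
pics
{'time': 0.0, 'qpos': array([1.16500153e+00, 8.74615151e-02, 1.75100156e-01, 1.65979811e+00,
       9.31545867e-06, 1.57080435e+00]), 'joint_vel': array([-1.84665936e-03, -1.02972537e-03,  7.36870675e-04,  8.55940735e-05,
       -2.70226407e-05,  2.31635337e-04]), 'joint_efforts': array([-1.37311476e-03, -5.20390999e+01,  4.64795673e+01,  1.65329967e-02,
        6.44509214e-05,  6.40984268e-06]), 'position': array([217.01476346, 505.11427199, 230.56484444]), 'orientation': array([ 2.01512018e-01,  9.79485805e-01, -6.66652341e-04, -1.41901717e-04]), 'force': array([ 0.04624039, -0.06324375, -0.38371384]), 'moment': array([ 0.05683348, -0.01573348, -0.04330521]), 'gripper_width': 0.9967916646939415}
18.700000000000003
side {'fx': 399.2407965932603, 'fy': 399.2407965932603, 'cx': 278.56660351326923, 'cy': 211.41715732761165, 'R': array([[ 0.99965227, -0.02402674, -0.01086564],
       [-0.02094754, -0.47327523, -0.88066552],
       [ 0.01601708,  0.88058689, -0.47361395]]), 't': array([-461.63707256,   74.06323128, 1833.61913433])}
top {'fx': 392.69129488645075, 'fy': 392.69129488645075, 'cx': 279.7294015355832, 'cy': 211.31132596773543, 'R': array([[-0.05961692, -0.99821708, -0.00291156],
       [-0.97662995,  0.05893053, -0.20669093],
       [ 0.206494  , -0.00947876, -0.97840195]]), 't': array([ -78.1118057 ,  480.40038539, 1335.48121515])}
wrist {'fx': 373.6541129604117, 'fy': 373.6541129604117, 'cx': 283.2133909534008, 'cy': 200.37395438396683, 'R': array([[ 3.94809422e-01,  9.18762571e-01, -9.26507912e-04],
       [ 8.76092730e-01, -3.76169260e-01,  3.01592798e-01],
       [ 2.76743650e-01, -1.19883385e-01, -9.53436377e-01]]), 't': array([-549.32637672,  -38.24168982,  378.09205016])}
```

View pics/a_side.png

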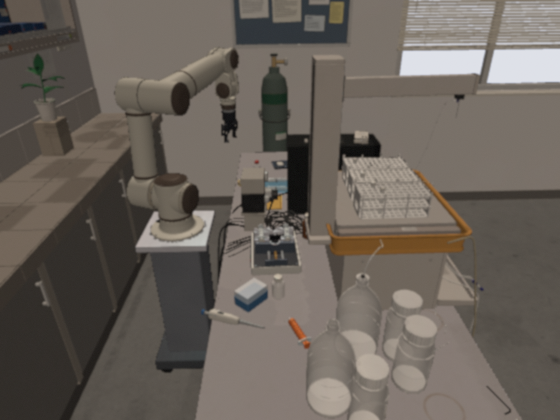

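View pics/a_top.png

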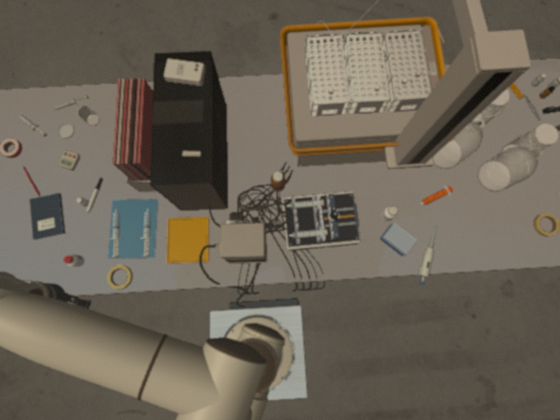

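View pics/a_wrist.png

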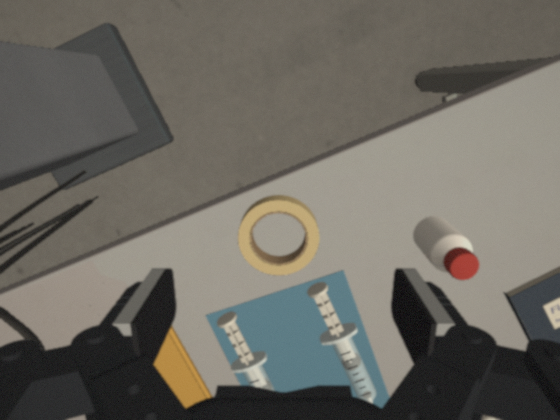

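```bash
cat > h.py <<'E'
from cell import *
import cv2, numpy as np
from scipy.spatial.transform import Rotation as Ro
def crop(src,dst,x0,y0,x1,y1,k):
    im=cv2.imread(src)[y0:y1,x0:x1]; im=cv2.resize(im,None,fx=k,fy=k,interpolation=cv2.INTER_CUBIC)
    im=np.clip(im.astype(float)*1.6,0,255).astype(np.uint8)
    # gridlines ticks
    for x in range((x0+9)//10*10,x1,10): 
        cv2.line(im,((x-x0)*k,0),((x-x0)*k,6 if x%50 else 14),(0,255,0),1)
    for y in range((y0+9)//10*10,y1,10): cv2.line(im,(0,(y-y0)*k),(6 if y%50 else 14,(y-y0)*k),(0,255,0),1)
    cv2.imwrite(dst,im); 
def ray(c,u,v,z):
    R=np.array(c['R']);t=np.array(c['t']); C=-R.T@t
    d=R.T@np.array([(u-c['cx'])/c['fx'],(v-c['cy'])/c['fy'],1.])
    return C+d*(z-C[2])/d[2]
def proj(c,X):
    p=np.array(c['R'])@np.array(X,float)+np.array(c['t']); return np.array([c['fx']*p[0]/p[2]+c['cx'],c['fy']*p[1]/p[2]+c['cy']])
E
python3 -c "
from h import *
crop('pics/a_top.png','pics/c1.png',270,170,370,260,8)
crop('pics/a_top.png','pics/c2.png',95,190,215,280,6)
crop('pics/a_side.png','pics/c3.png',235,215,315,285,8)
"
```

```text
(no output)
```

View pics/c1.png

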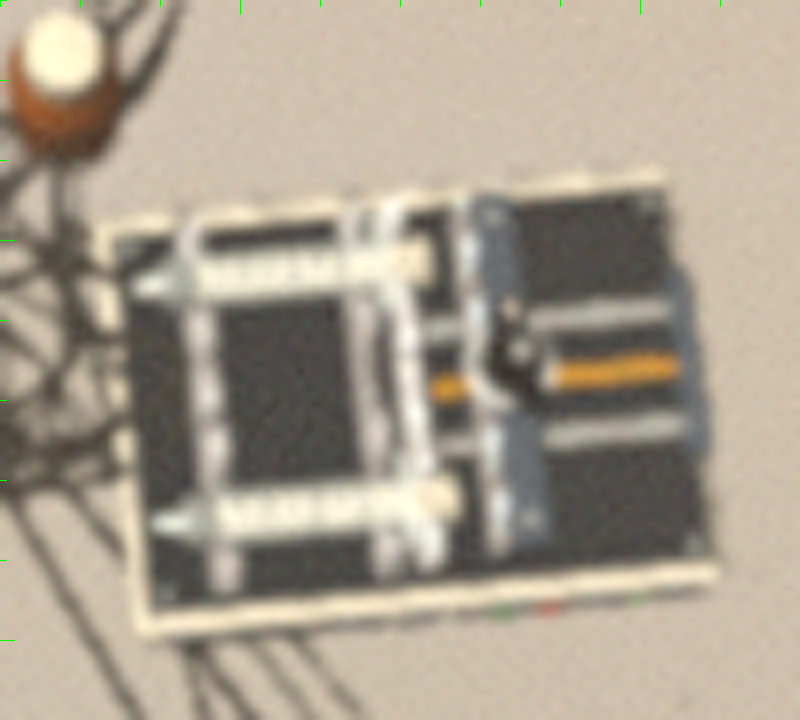

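View pics/c2.png

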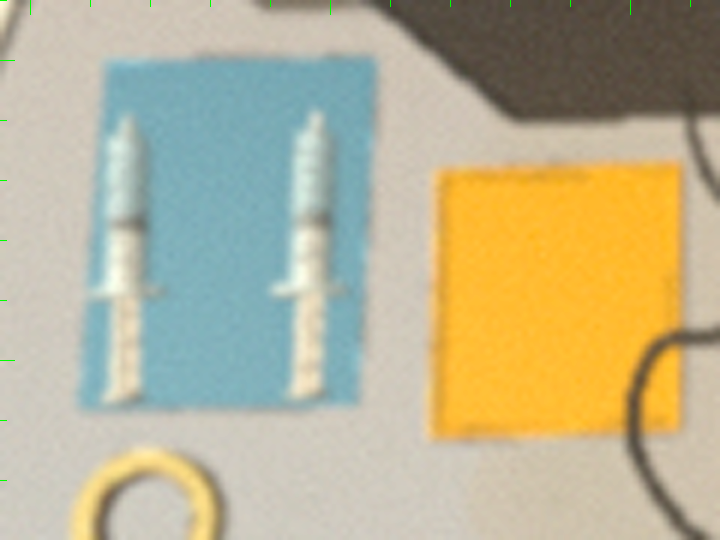

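View pics/c3.png

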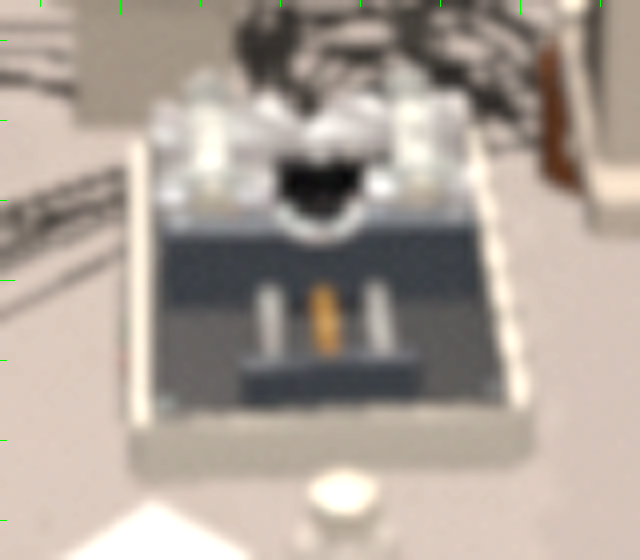

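```bash
python3 -c "
from h import *
c=get_calibration('top')
f=lambda x,y,z:ray(c,270+x/8,170+y/8,z)
P=[f(*p,41)[:2] for p in [(145,632),(718,580),(665,172),(98,228)]]
print(np.round(P,1)); P=np.array(P)
print([np.linalg.norm(P[i]-P[(i+1)%4]).round(1) for i in range(4)], P.mean(0))
d=P[0]-P[1]; print('yaw pumpy',np.degrees(np.arctan2(d[1],d[0]))-90); d=P[3]-P[2];print(np.degrees(np.arctan2(d[1],d[0]))-90)
print('wing',f(515,350,127)); 
for n,p in dict(s3tip=(135,287,82),s3disc=(430,260,84),s1tip=(155,525,82),s1disc=(460,500,84)).items(): print(n,f(*p).round(1))
g=lambda x,y,z:ray(c,95+x/6,190+y/6,z)
for n,p in dict(f1tip=(127,118,14),f1fl=(127,292,14),f1d=(122,400,14),f2tip=(316,112,14),f2fl=(308,292,14),f2d=(305,397,14),m1=(105,60,2),m2=(377,57,2),m3=(360,407,2),m4=(80,408,2),t1=(435,170,6),t2=(682,163,6),t3=(682,430,6),t4=(430,437,6)).items(): print(n,g(*p).round(1))
"
```

```text
[[ 341.2 -128. ]
 [ 348.9 -379.1]
 [ 533.4 -374.1]
 [ 523.  -118.6]]
[np.float64(251.2), np.float64(184.7), np.float64(255.6), np.float64(182.1)] [ 436.60452276 -249.94976688]
yaw pumpy 1.756179445644321
2.3448601454703777
wing [ 439.41962797 -286.74449122  127.        ]
s3tip [ 485.8 -132.2   82. ]
s3disc [ 489.6 -260.1   84. ]
s1tip [ 381.8 -134.2   82. ]
s1disc [ 384.4 -264.2   84. ]
f1tip [524.3 485.2  14. ]
f1fl [417.9 482.4  14. ]
f1d [353.7 483.6  14. ]
f2tip [521.2 371.   14. ]
f2fl [411.5 374.6  14. ]
f2d [349.  375.8  14. ]
m1 [564.5 504.6   2. ]
m2 [556.4 337.9   2. ]
m3 [342.5 347.1   2. ]
m4 [351.9 513.4   2. ]
t1 [482.7 301.3   6. ]
t2 [478.  151.9   6. ]
t3 [317.  155.4   6. ]
t4 [321.8 304.3   6. ]
```

```bash
cat >> h.py <<'E'
def plan(target,yaw=None,step=50):
    """shift in tool axes for pure translation to target (mm); turn about tool z for tool-y yaw (deg)"""
    s=get_state(); R=Ro.from_quat(s['orientation']); p=s['position']
    d=np.array(target,float)-p; l=R.inv().apply(d)
    n=max(1,int(np.ceil(np.linalg.norm(l)/step)))
    M=R.as_matrix(); y=np.degrees(np.arctan2(M[1,1],M[0,1]))
    print('pos',p.round(1),'tool y yaw',round(y,2),'tilt z',M[:,2].round(4),'w',round(s['gripper_width'],3),'F',s['force'].round(1),'t',round(s['time'],2))
    print('rows',n,'each',(l/n/1000).round(5),'total mm',l.round(1))
    if yaw is not None:
        a=(yaw-y+180)%360-180; k=int(np.ceil(abs(a)/10)) or 1
        print('turn about tool z total',round(-a,2),'rows',k,'each',round(-a/k,3))
E
python3 -c "
from h import *
c=get_calibration('wrist');print(-c['R'].T@c['t'])
plan([430,-270,330],92)
"
```

```text
[145.74792163 535.64212084 371.51117765]
pos [217.  505.2 230.7] tool y yaw 66.75 tilt z [-4.e-04 -9.e-04 -1.e+00] w 1.0 F [0.8 1.2 0.1] t 0.15
rows 17 each [-0.02951 -0.03696 -0.0058 ] total mm [-501.7 -628.3  -98.6]
turn about tool z total -25.25 rows 3 each -8.417
```

send_rows --targets '[{"linear": [0,0,-0.05]},{"linear": [0,0,-0.05]},{"linear": [-0.0295,-0.037,0]},{"linear": [-0.0295,-0.037,0]},{"linear": [-0.0295,-0.037,0]},{"linear": [-0.0295,-0.037,0]},{"linear": [-0.0295,-0.037,0]},{"linear": [-0.0295,-0.037,0]},{"linear": [-0.0295,-0.037,0]},{"linear": [-0.0295,-0.037,0]},{"linear": [-0.0295,-0.037,0]},{"linear": [-0.0295,-0.037,0]},{"linear": [-0.0295,-0.037,0]},{"linear": [-0.0295,-0.037,0]},{"linear": [-0.0295,-0.037,0]},{"linear": [-0.0295,-0.037,0]},{"linear": [-0.0295,-0.037,0]},{"linear": [-0.0295,-0.037,0]},{"linear": [-0.0295,-0.037,0]}]' --grip 0

```text
invalid input
```

```bash
python3 -c "
from h import *
plan([430,-270,330],92)
"
```

```text
pos [217.  505.2 230.7] tool y yaw 66.75 tilt z [-4.e-04 -9.e-04 -1.e+00] w 1.0 F [0.8 1.2 0.1] t 0.15
rows 17 each [-0.02951 -0.03696 -0.0058 ] total mm [-501.7 -628.3  -98.6]
turn about tool z total -25.25 rows 3 each -8.417
```

Both fields are needed, apparently.

send_rows --targets '[{"linear": [0,0,-0.05],"delta_rot": [0,0,0]},{"linear": [0,0,-0.05],"delta_rot": [0,0,0]},{"linear": [-0.0295,-0.037,0],"delta_rot": [0,0,0]},{"linear": [-0.0295,-0.037,0],"delta_rot": [0,0,0]},{"linear": [-0.0295,-0.037,0],"delta_rot": [0,0,0]},{"linear": [-0.0295,-0.037,0],"delta_rot": [0,0,0]},{"linear": [-0.0295,-0.037,0],"delta_rot": [0,0,0]},{"linear": [-0.0295,-0.037,0],"delta_rot": [0,0,0]},{"linear": [-0.0295,-0.037,0],"delta_rot": [0,0,0]},{"linear": [-0.0295,-0.037,0],"delta_rot": [0,0,0]}]' --grip 0

```text
time: 1.4
position: [319.1, 132.6, 331.5]
orientation: [0.198, 0.98, -0.004, -0.0]
force: [0.7, -0.0, -0.8]
gripper_width: 0.496
```

```bash
python3 -c "
from h import *
plan([430,-270,330],92)
"
```

```text
pos [319.1 132.6 331.5] tool y yaw 67.11 tilt z [-0.0019 -0.0068 -1.    ] w 0.496 F [ 0.7 -0.  -0.8] t 1.4
rows 9 each [-0.02875 -0.03642  0.00045] total mm [-258.8 -327.8    4. ]
turn about tool z total -24.89 rows 3 each -8.296
```

send_rows --targets '[{"linear": [-0.029,-0.0365,0],"delta_rot": [0,0,0]},{"linear": [-0.029,-0.0365,0],"delta_rot": [0,0,0]},{"linear": [-0.029,-0.0365,0],"delta_rot": [0,0,0]},{"linear": [-0.029,-0.0365,0],"delta_rot": [0,0,0]},{"linear": [-0.029,-0.0365,0],"delta_rot": [0,0,0]},{"linear": [-0.029,-0.0365,0],"delta_rot": [0,0,0]},{"linear": [-0.029,-0.0365,0],"delta_rot": [0,0,0]},{"linear": [-0.029,-0.0365,0],"delta_rot": [0,0,0]},{"linear": [-0.029,-0.0365,0],"delta_rot": [0,0,0]},{"linear": [0,0,0],"delta_rot": [0,0,-8.3]},{"linear": [0,0,0],"delta_rot": [0,0,-8.3]},{"linear": [0,0,0],"delta_rot": [0,0,-8.3]},{"linear": [0,0,0],"delta_rot": [0,0,0]}]'

```text
time: 3.02
position: [432.3, -290.1, 329.9]
orientation: [-0.02, 1.0, -0.001, -0.003]
force: [-0.4, 0.1, 0.3]
gripper_width: 0.501
```

```bash
python3 -c "
from h import *
plan([440,-287,115],92)
c=get_calibration('wrist'); cv2.imwrite('pics/b_w.png',snapshot('wrist'))
import pickle; pickle.dump(c,open('b_w.pkl','wb'))
crop('pics/b_w.png','pics/b_w2.png',0,0,560,420,1)
"
```

```text
pos [ 432.3 -290.1  329.9] tool y yaw 92.32 tilt z [-0.005 -0.003 -1.   ] w 0.501 F [-0.4  0.1  0.3] t 3.02
rows 5 each [-0.00178  0.00068  0.04298] total mm [ -8.9   3.4 214.9]
turn about tool z total 0.32 rows 1 each 0.324
```

View pics/b_w2.png

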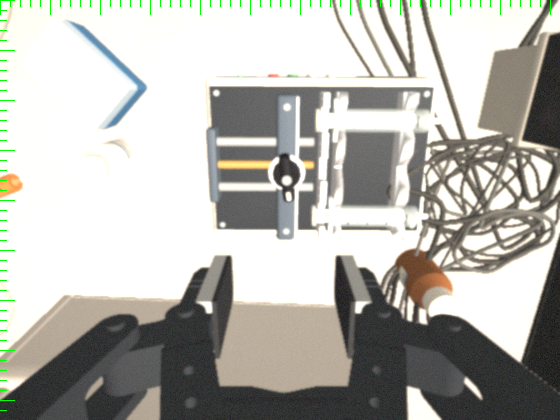

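```bash
sed -i 's/def crop(src,dst,x0,y0,x1,y1,k):/def crop(src,dst,x0,y0,x1,y1,k,g=1.2):/; s/\*1.6,0/*g,0/' h.py; python3 -c "
from h import *
crop('pics/b_w.png','pics/b_w3.png',200,65,450,250,3)
"
```

```text
(no output)
```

View pics/b_w3.png

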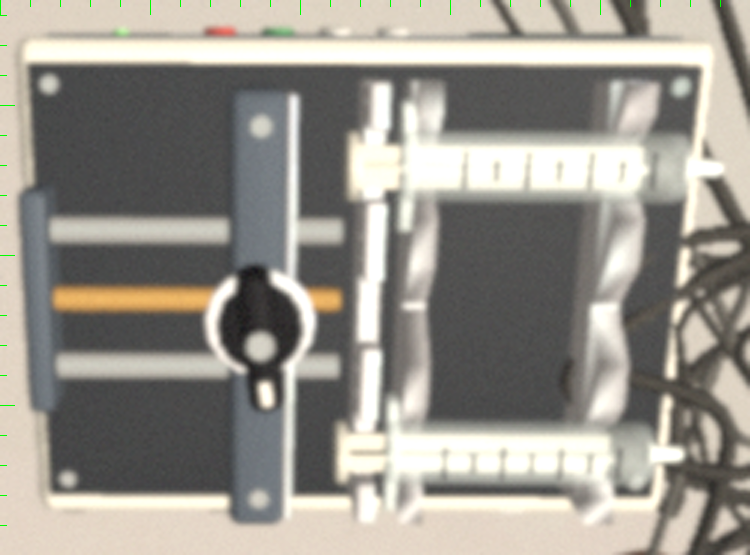

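```bash
python3 -c "
from h import *
import pickle; c=pickle.load(open('b_w.pkl','rb'))
f=lambda x,y,z:ray(c,200+x/3,65+y/3,z)
for z in (41,45):
  P=np.array([f(*p,z)[:2] for p in [(25,42),(712,45),(655,507),(48,507)]])
  print(P.round(1),P.mean(0),[np.linalg.norm(P[i]-P[(i+1)%4]).round(1) for i in range(4)])
  for a,b in((0,1),(3,2)):
    d=P[b]-P[a]; print(np.degrees(np.arctan2(d[1],d[0]))-90)
print('wing ends',f(252,268,127),f(267,408,127))
print('hub ring',f(260,322,94))
for n,p in dict(pushL=(235,92,92),pushF1=(288,92,92),pushF2=(288,518,92),s1tip=(722,167,80),s1disc=(348,167,80),s1fl=(405,167,80),s3tip=(684,455,80),s3disc=(337,453,80),s3fl=(393,453,80),s1sadL=(430,230,63)).items(): print(n,f(*p).round(1))
"
```

```text
[[ 353.4 -376.2]
 [ 344.3 -125.7]
 [ 525.8 -119.6]
 [ 536.2 -370.2]] [ 439.90761416 -247.93372907] [np.float64(250.7), np.float64(181.6), np.float64(250.8), np.float64(182.9)]
2.080342974808076
2.3796815740724497
[[ 353.4 -375.5]
 [ 344.4 -127.2]
 [ 524.2 -121.2]
 [ 534.5 -369.5]] [ 439.12213676 -248.35263054] [np.float64(248.4), np.float64(179.9), np.float64(248.5), np.float64(181.2)]
2.0803429748080617
2.379681574072464
wing ends [ 417.60275812 -290.59636732  127.        ] [ 462.78119852 -283.90915394  127.        ]
hub ring [ 442.18454172 -286.84549872   94.        ]
pushL [ 366.4 -298.3   92. ]
pushF1 [ 365.7 -281.    92. ]
pushF2 [ 515.5 -273.4   92. ]
s1tip [ 384.7 -131.    80. ]
s1disc [ 389.9 -258.8   80. ]
s1fl [ 389.1 -239.3   80. ]
s3tip [ 489.3 -127.7   80. ]
s3disc [ 493.8 -256.    80. ]
s3fl [ 492.9 -235.3   80. ]
s1sadL [ 412.6 -226.1   63. ]
```

send_rows --targets '[{"linear": [-0.0085,0.0025,0.04],"delta_rot": [0,0,-6]},{"linear": [0,0,0.05],"delta_rot": [0,0,0]},{"linear": [0,0,0.05],"delta_rot": [0,0,0]},{"linear": [0,0,0.03],"delta_rot": [0,0,0]},{"linear": [0,0,0],"delta_rot": [0,0,0]}]'

```text
time: 3.7
position: [440.3, -287.3, 155.5]
orientation: [-0.065, 0.998, -0.002, -0.002]
force: [-0.5, -0.4, 0.6]
gripper_width: 0.503
```

```bash
python3 -c "
from h import *
plan([441,-287.5,106],98.4)
cv2.imwrite('pics/d_w.png',snapshot('wrist'))
crop('pics/d_w.png','pics/d_w2.png',0,0,560,420,1)
"
```

```text
pos [ 440.3 -287.3  155.5] tool y yaw 97.47 tilt z [-0.0031 -0.0042 -1.    ] w 0.503 F [-0.5 -0.4  0.6] t 3.7
rows 1 each [-8.000e-04 -8.000e-05  4.952e-02] total mm [-0.8 -0.1 49.5]
turn about tool z total -0.93 rows 1 each -0.926
```

View pics/d_w2.png

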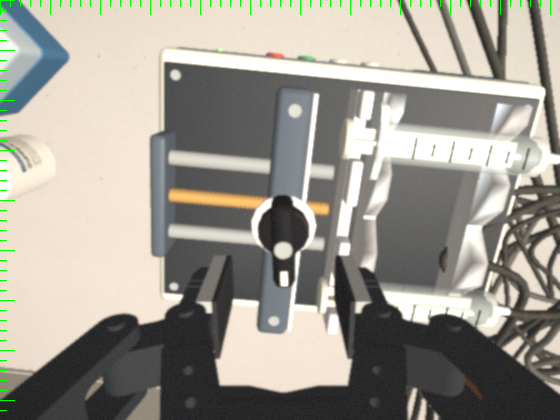

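send_rows --targets '[{"linear": [-0.001,0,0.025],"delta_rot": [0,0,-1]},{"linear": [0,0,0.0245],"delta_rot": [0,0,0]},{"linear": [0,0,0],"delta_rot": [0,0,0]}]'

```text
time: 4.12
position: [444.4, -289.3, 113.2]
orientation: [-0.072, 0.997, -0.005, 0.002]
force: [-1.1, 0.9, 0.4]
gripper_width: 0.499
```

send_rows --targets '[{"linear": [0,0,0],"delta_rot": [0,0,0]},{"linear": [0,0,0],"delta_rot": [0,0,0]},{"linear": [0,0,0],"delta_rot": [0,0,0]},{"linear": [0,0,0],"delta_rot": [0,0,0]},{"linear": [0,0,0],"delta_rot": [0,0,0]},{"linear": [0,0,0],"delta_rot": [0,0,0]}]' --grip 1

```text
time: 4.88
position: [445.0, -288.5, 116.4]
orientation: [-0.072, 0.997, -0.004, 0.003]
force: [-0.2, 0.8, -6.9]
gripper_width: 0.118
```

send_rows --targets '[{"linear": [0,0,0],"delta_rot": [0,0,0]},{"linear": [0,0,0],"delta_rot": [0,0,0]},{"linear": [0.003,0,0.006],"delta_rot": [0,0,0]},{"linear": [0,0,0.004],"delta_rot": [0,0,0]}]' --grip 0.2

```text
time: 5.38
position: [443.1, -290.2, 108.8]
orientation: [-0.072, 0.997, -0.006, 0.005]
force: [-0.0, -0.6, 0.3]
gripper_width: 0.4
```

```bash
python3 -c "
from h import *
plan([441.5,-287.5,106],98.4)
"
```

```text
pos [ 443.1 -290.2  108.8] tool y yaw 98.23 tilt z [ 0.0111 -0.0113 -0.9999] w 0.4 F [-0.  -0.6  0.3] t 5.38
rows 1 each [0.00124 0.00294 0.00271] total mm [1.2 2.9 2.7]
turn about tool z total -0.17 rows 1 each -0.167
```

```bash
cat >> h.py <<'E'
def tilt():
    s=get_state(); M=Ro.from_quat(s['orientation']).as_matrix()
    # rotvec in tool frame turning tool z to world down
    d=M.T@np.array([0,0,-1.]); v=np.cross([0,0,1.],d); print('tilt fix deg (tool)',np.degrees(v).round(2))
_p=plan
def plan(*a,**k):
    _p(*a,**k); tilt()
E
python3 -c "
from h import *
tilt()"
```

```text
tilt fix deg (tool) [-0.73  0.53  0.  ]
```

send_rows --targets '[{"linear": [0.001,0.003,0.003],"delta_rot": [0,0,0]},{"linear": [0,0,0],"delta_rot": [0,0,0]},{"linear": [0,0,0],"delta_rot": [0,0,0]},{"linear": [0,0,0],"delta_rot": [0,0,0]},{"linear": [0,0,0],"delta_rot": [0,0,0]}]' --grip 1

```text
time: 6.0
position: [441.7, -287.8, 105.6]
orientation: [-0.072, 0.997, -0.007, 0.005]
force: [0.2, -2.7, 1.6]
gripper_width: 0.119
```

```bash
python3 -c "
from h import *
plan([441.5,-287.5,106],98.4)
cv2.imwrite('pics/e_w.png',snapshot('wrist'))
crop('pics/e_w.png','pics/e_w2.png',0,0,560,420,1)
"
```

```text
pos [ 441.7 -287.8  105.6] tool y yaw 98.21 tilt z [ 0.0118 -0.0126 -0.9999] w 0.119 F [ 0.2 -2.7  1.6] t 6.0
rows 1 each [ 0.0002   0.0003  -0.00038] total mm [ 0.2  0.3 -0.4]
turn about tool z total -0.19 rows 1 each -0.187
tilt fix deg (tool) [-0.81  0.57  0.  ]
```

View pics/e_w2.png

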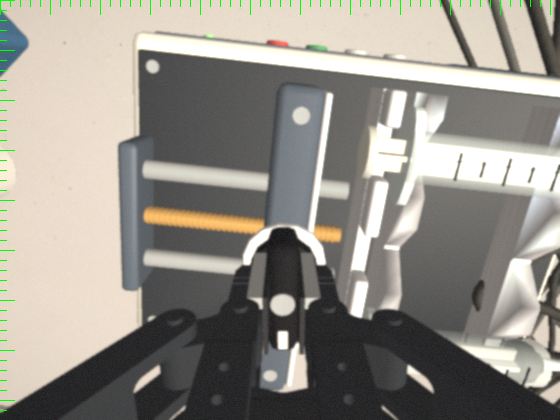

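send_rows --targets '[{"linear": [0,0,0],"delta_rot": [0,0,-9.6]},{"linear": [0,0,0],"delta_rot": [0,0,-9.6]},{"linear": [0,0,0],"delta_rot": [0,0,-9.6]},{"linear": [0,0,0],"delta_rot": [0,0,-9.6]}]'

```text
time: 6.55
position: [442.1, -288.3, 105.6]
orientation: [-0.404, 0.915, -0.009, 0.003]
force: [0.6, -1.7, 2.0]
gripper_width: 0.127
```

```bash
python3 -c "
from h import *
plan([441.5,-287.5,106],175)
"
```

```text
pos [ 442.1 -288.3  105.6] tool y yaw 137.67 tilt z [ 0.0124 -0.0133 -0.9998] w 0.127 F [ 0.6 -1.7  2. ] t 6.55
rows 1 each [-0.00021  0.00096 -0.00044] total mm [-0.2  1.  -0.4]
turn about tool z total -37.33 rows 4 each -9.332
tilt fix deg (tool) [-1.04 -0.08  0.  ]
```

send_rows --targets '[{"linear": [0,0,0],"delta_rot": [0,0,-9.4]},{"linear": [0,0,0],"delta_rot": [0,0,-9.4]},{"linear": [0,0,0],"delta_rot": [0,0,-9.4]},{"linear": [0,0,0],"delta_rot": [0,0,-9.4]}]'

```text
time: 7.05
position: [442.9, -287.5, 105.6]
orientation: [-0.685, 0.728, -0.009, 0.001]
force: [1.4, -1.4, 1.0]
gripper_width: 0.126
```

```bash
python3 -c "
from h import *
plan([441.5,-287.5,106],175)
s=get_state();print(s['moment'])
d=np.array([0.038,-0.999])*55
plan([442+d[0],-288+d[1],106],175)
"
```

```text
pos [ 442.9 -287.5  105.6] tool y yaw 176.53 tilt z [ 0.014  -0.0111 -0.9998] w 0.126 F [ 1.4 -1.4  1. ] t 7.05
rows 1 each [ 7.00e-05  1.37e-03 -4.50e-04] total mm [ 0.1  1.4 -0.5]
turn about tool z total 1.53 rows 1 each 1.529
tilt fix deg (tool) [-0.84 -0.59  0.  ]
[ 0.14114847 -0.11695735 -0.12983886]
pos [ 442.9 -287.5  105.6] tool y yaw 176.53 tilt z [ 0.014  -0.0111 -0.9998] w 0.126 F [ 1.4 -1.4  1. ] t 7.05
rows 2 each [ 0.02763 -0.00229  0.0001 ] total mm [55.3 -4.6  0.2]
turn about tool z total 1.53 rows 1 each 1.529
tilt fix deg (tool) [-0.84 -0.59  0.  ]
```

send_rows --targets '[{"linear": [0.011,-0.0009,0],"delta_rot": [0,0,0]},{"linear": [0.011,-0.0009,0],"delta_rot": [0,0,0]},{"linear": [0.011,-0.0009,0],"delta_rot": [0,0,0]},{"linear": [0.011,-0.0009,0],"delta_rot": [0,0,0]},{"linear": [0.011,-0.0009,0],"delta_rot": [0,0,0]}]'

```text
time: 7.68
position: [444.8, -344.8, 105.6]
orientation: [-0.683, 0.731, -0.008, 0.003]
force: [4.9, 1.7, -0.3]
gripper_width: 0.128
```

```bash
python3 -c "
from h import *
plan([444,-345,106],175)
"
```

```text
pos [ 444.8 -344.8  105.6] tool y yaw 176.14 tilt z [ 0.0155 -0.0076 -0.9999] w 0.128 F [ 4.9  1.7 -0.3] t 7.67
rows 1 each [ 0.00024  0.00082 -0.00041] total mm [ 0.2  0.8 -0.4]
turn about tool z total 1.14 rows 1 each 1.141
tilt fix deg (tool) [-0.91 -0.37  0.  ]
```

send_rows --targets '[{"linear": [0,0,0],"delta_rot": [0,0,0]},{"linear": [0,0,0],"delta_rot": [0,0,0]},{"linear": [0,0,-0.02],"delta_rot": [-0.9,-0.4,0]},{"linear": [0,0,-0.04],"delta_rot": [0,0,0]},{"linear": [-0.035,0,-0.03],"delta_rot": [0,0,-3]},{"linear": [-0.04,0,0],"delta_rot": [0,0,-3]},{"linear": [-0.04,0,0],"delta_rot": [0,0,0]},{"linear": [0,0,0],"delta_rot": [0,0,0]}]' --grip 0

```text
time: 8.68
position: [443.6, -228.8, 197.9]
orientation: [0.719, -0.695, -0.001, 0.003]
force: [0.6, 0.6, -0.0]
gripper_width: 0.5
```

```bash
python3 -c "
from h import *
plan([387,-195.5,180],182.2)
import pickle
c=get_calibration('wrist'); cv2.imwrite('pics/f_w.png',snapshot('wrist'))
pickle.dump(c,open('f_w.pkl','wb'))
crop('pics/f_w.png','pics/f_w2.png',0,0,560,420,1)
"
```

```text
pos [ 443.6 -228.8  197.9] tool y yaw -178.02 tilt z [-0.0052 -0.0022 -1.    ] w 0.5 F [ 0.6  0.6 -0. ] t 8.68
rows 2 each [-0.01765  0.02764  0.00904] total mm [-35.3  55.3  18.1]
turn about tool z total -0.22 rows 1 each -0.218
tilt fix deg (tool) [ 0.3  -0.12  0.  ]
```

View pics/f_w2.png

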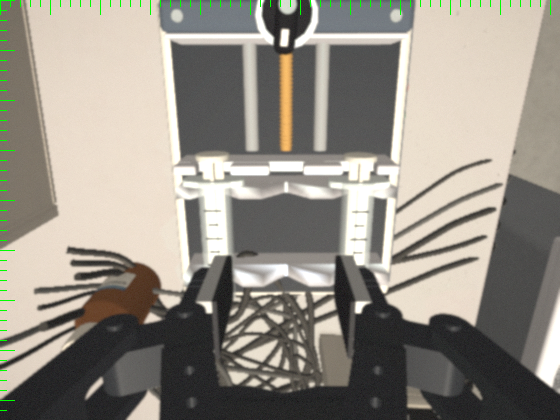

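```bash
python3 -c "
from h import *
crop('pics/f_w.png','pics/f_w3.png',170,140,410,300,3,1.0)
"
```

```text
(no output)
```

View pics/f_w3.png

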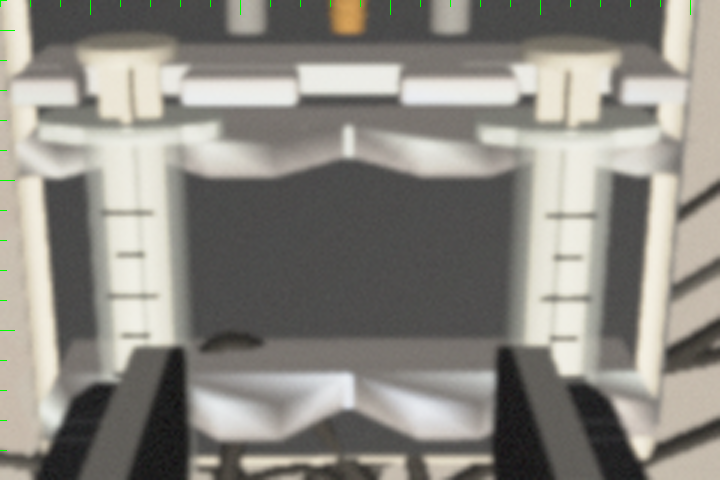

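```bash
python3 -c "
from h import *
import pickle; c=pickle.load(open('f_w.pkl','rb'))
f=lambda x,y,z:ray(c,170+x/3,140+y/3,z).round(1)
print('s1',f(570,128,92),f(559,260,80),f(565,190,80));print('s3',f(128,128,92),f(139,260,80),f(133,190,80))
print('disc',f(572,45,92),f(126,42,92))
print('saddle1 top mid',f(349,127,81),'sad2',f(349,374,81),f(349,410,81))
print('bracket front top',f(350,65,83),f(350,95,83))
"
```

```text
s1 [ 390.5 -242.7   92. ] [ 387.3 -205.8   80. ] [ 387.5 -224.    80. ]
s3 [ 491.  -239.4   92. ] [ 491.2 -202.5   80. ] [ 492.3 -220.6   80. ]
disc [ 391.9 -261.7   92. ] [ 491.  -259.1   92. ]
saddle1 top mid [ 440.6 -238.4   81. ] sad2 [ 438.2 -173.4   81. ] [ 437.8 -163.1   81. ]
bracket front top [ 441.  -253.7   83. ] [ 440.7 -246.6   83. ]
```

```bash
python3 -c "
from h import *
import pickle; c=pickle.load(open('f_w.pkl','rb'))
f=lambda x,y,z:ray(c,170+x/3,140+y/3,z).round(1)
print('saddle1 mid',f(349,127,63),f(349,157,63),'sad2',f(349,374,63),f(349,410,63))
print('sad1 peaks',f(270,177,81),f(425,177,81),'sad2 peaks',f(270,440,81),f(425,440,81))
print('bracket',f(240,78,83),f(240,104,83),f(460,78,83),f(460,104,83))
print('bracket notch edges x',f(182,90,83),f(298,90,83),f(402,90,83),f(519,90,83))
"
```

```text
saddle1 mid [ 440.2 -233.7   63. ] [ 439.9 -225.7   63. ] sad2 [ 437.6 -164.1   63. ] [ 437.2 -153.1   63. ]
sad1 peaks [ 459.1 -225.3   81. ] [ 421.8 -226.5   81. ] sad2 peaks [ 458.  -153.7   81. ] [ 417.7 -155.    81. ]
bracket [ 466.4 -249.8   83. ] [ 466.3 -243.6   83. ] [ 415.3 -251.5   83. ] [ 414.9 -245.3   83. ]
bracket notch edges x [ 479.9 -246.5   83. ] [ 452.9 -247.4   83. ] [ 428.6 -248.2   83. ] [ 401.3 -249.1   83. ]
```

```bash
python3 -c "
from h import *
plan([386.7,-196.5,140],182.1,30)
"
```

```text
pos [ 443.7 -229.8  197.7] tool y yaw -178.06 tilt z [-0.0053 -0.0024 -1.    ] w 0.501 F [ 0.5 -0.3  0.2] t 8.72
rows 3 each [-0.01178  0.01849  0.0193 ] total mm [-35.3  55.5  57.9]
turn about tool z total -0.16 rows 1 each -0.158
tilt fix deg (tool) [ 0.31 -0.13  0.  ]
```

send_rows --targets '[{"linear": [-0.012,0.0185,0.019],"delta_rot": [0.3,0,0]},{"linear": [-0.012,0.0185,0.019],"delta_rot": [0,0,0]},{"linear": [-0.012,0.0185,0.019],"delta_rot": [0,0,0]},{"linear": [0,0,0],"delta_rot": [0,0,0]}]'

```text
time: 9.22
position: [385.1, -197.9, 138.7]
orientation: [0.718, -0.696, 0.001, 0.002]
force: [1.2, -0.2, -0.2]
gripper_width: 0.499
```

```bash
python3 -c "
from h import *
plan([386.7,-196.5,70],182.1,30)
"
```

```text
pos [ 385.1 -197.9  138.7] tool y yaw -178.22 tilt z [-0.001  -0.0043 -1.    ] w 0.499 F [ 1.2 -0.2 -0.2] t 9.22
rows 3 each [-0.00055 -0.00056  0.02289] total mm [-1.6 -1.7 68.7]
turn about tool z total -0.32 rows 1 each -0.321
tilt fix deg (tool) [ 0.07 -0.25  0.  ]
```

send_rows --targets '[{"linear": [-0.0015,-0.0015,0.023],"delta_rot": [0,-0.2,-0.3]},{"linear": [0,0,0.023],"delta_rot": [0,0,0]},{"linear": [0,0,0.0225],"delta_rot": [0,0,0]},{"linear": [0,0,0],"delta_rot": [0,0,0]}]'

```text
time: 9.72
position: [390.3, -200.9, 72.0]
orientation: [0.719, -0.695, 0.003, 0.001]
force: [0.0, -0.1, 0.2]
gripper_width: 0.499
```

```bash
python3 -c "
from h import *
plan([386.7,-196.5,70],182.1,30)
"
```

```text
pos [ 390.3 -200.9   72. ] tool y yaw -178.08 tilt z [ 0.0034 -0.0047 -1.    ] w 0.499 F [ 0.  -0.1  0.2] t 9.72
rows 1 each [-0.00456  0.00343  0.00195] total mm [-4.6  3.4  1.9]
turn about tool z total -0.18 rows 1 each -0.181
tilt fix deg (tool) [-0.18 -0.27  0.  ]
```

send_rows --targets '[{"linear": [-0.0045,0.0035,0.002],"delta_rot": [-0.2,-0.3,-0.2]},{"linear": [0,0,0],"delta_rot": [0,0,0]}]'

```text
time: 9.98
position: [387.7, -197.4, 72.0]
orientation: [0.72, -0.694, 0.001, -0.0]
force: [-0.8, 0.5, 0.3]
gripper_width: 0.498
```

send_rows --targets '[{"linear": [0,0,0],"delta_rot": [0,0,0]},{"linear": [0,0,0],"delta_rot": [0,0,0]},{"linear": [0,0,0],"delta_rot": [0,0,0]},{"linear": [0,0,0],"delta_rot": [0,0,0]}]' --grip 1

```text
time: 10.48
position: [388.1, -197.8, 73.5]
orientation: [0.72, -0.694, 0.002, -0.0]
force: [-0.4, -0.4, -0.6]
gripper_width: 0.263
```

```bash
python3 -c "
from h import *
plan([386.7,-196.5,320],182.1,50)
"
```

```text
pos [ 388.1 -197.8   73.5] tool y yaw -177.91 tilt z [ 0.0028 -0.0015 -1.    ] w 0.263 F [-0.4 -0.4 -0.6] t 10.47
rows 5 each [-0.00018  0.00013 -0.04931] total mm [  -0.9    0.7 -246.5]
turn about tool z total -0.01 rows 1 each -0.007
tilt fix deg (tool) [-0.16 -0.09  0.  ]
```

send_rows --targets '[{"linear": [0,0,-0.03],"delta_rot": [0,0,0]},{"linear": [0,0,-0.05],"delta_rot": [0,0,0]},{"linear": [0,0,-0.055],"delta_rot": [0,0,0]},{"linear": [0,0,-0.055],"delta_rot": [0,0,0]},{"linear": [0,0,-0.055],"delta_rot": [0,0,0]},{"linear": [0,0,-0.005],"delta_rot": [0,0,0]}]'

```text
time: 11.22
position: [387.5, -196.9, 329.9]
orientation: [0.72, -0.694, 0.001, -0.001]
force: [0.0, -0.4, -1.6]
gripper_width: 0.252
```

```bash
python3 -c "
from h import *
plan([400,196,325],88.5,50)
cv2.imwrite('pics/g_w.png',snapshot('wrist'))
crop('pics/g_w.png','pics/g_w2.png',0,0,560,420,1)
"
```

```text
pos [ 387.5 -196.9  329.9] tool y yaw -177.87 tilt z [ 3.6e-03 -6.0e-04 -1.0e+00] w 0.252 F [ 0.  -0.4 -1.6] t 11.22
rows 8 each [-0.04903 -0.00338  0.00058] total mm [-392.2  -27.1    4.7]
turn about tool z total 93.63 rows 10 each 9.363
tilt fix deg (tool) [-0.2  -0.04  0.  ]
```

View pics/g_w2.png

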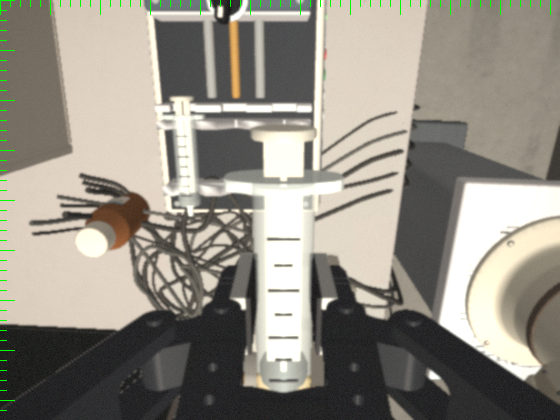

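Syringe held straight, s3 still in its groove. Transit to the tray.

send_rows --targets '[{"linear": [-0.049,-0.0034,0],"delta_rot": [0,0,0]},{"linear": [-0.049,-0.0034,0],"delta_rot": [0,0,0]},{"linear": [-0.049,-0.0034,0],"delta_rot": [0,0,0]},{"linear": [-0.049,-0.0034,0],"delta_rot": [0,0,0]},{"linear": [-0.049,-0.0034,0],"delta_rot": [0,0,0]},{"linear": [-0.049,-0.0034,0],"delta_rot": [0,0,0]},{"linear": [-0.049,-0.0034,0],"delta_rot": [0,0,0]},{"linear": [-0.049,-0.0034,0],"delta_rot": [0,0,0]},{"linear": [0,0,0],"delta_rot": [0,0,9.4]},{"linear": [0,0,0],"delta_rot": [0,0,9.4]},{"linear": [0,0,0],"delta_rot": [0,0,9.4]},{"linear": [0,0,0],"delta_rot": [0,0,9.4]},{"linear": [0,0,0],"delta_rot": [0,0,9.4]},{"linear": [0,0,0],"delta_rot": [0,0,9.4]},{"linear": [0,0,0],"delta_rot": [0,0,9.4]},{"linear": [0,0,0],"delta_rot": [0,0,9.4]},{"linear": [0,0,0],"delta_rot": [0,0,9.4]},{"linear": [0,0,0],"delta_rot": [0,0,9.4]},{"linear": [0,0,0],"delta_rot": [0,0,0]}]'

```text
time: 13.65
position: [396.6, 208.6, 294.8]
orientation: [0.042, 0.999, -0.006, -0.018]
force: [-0.5, 0.4, -0.3]
gripper_width: 0.252
```

```bash
python3 -c "
from h import *
plan([400,196,60],88.5,50)
"
```

```text
pos [396.6 208.6 294.8] tool y yaw 85.18 tilt z [-0.0361 -0.011  -0.9993] w 0.252 F [-0.5  0.4 -0.3] t 13.65
rows 5 each [-0.00253 -0.00179  0.04694] total mm [-12.6  -8.9 234.7]
turn about tool z total -3.32 rows 1 each -3.322
tilt fix deg (tool) [-0.8  -2.01  0.  ]
```

send_rows --targets '[{"linear": [-0.005,-0.005,0.04],"delta_rot": [-0.8,-2,-3.3]},{"linear": [0,0,0.05],"delta_rot": [0,0,0]},{"linear": [0,0,0.05],"delta_rot": [0,0,0]},{"linear": [0,0,0.05],"delta_rot": [0,0,0]},{"linear": [0,0,0],"delta_rot": [0,0,0]}]'

```text
time: 14.28
position: [398.0, 202.0, 95.2]
orientation: [0.002, 1.0, -0.0, -0.001]
force: [-0.0, -0.2, 0.8]
gripper_width: 0.258
```

```bash
python3 -c "
from h import *
plan([400,196,40],88.5,30)
import pickle
c=get_calibration('wrist'); cv2.imwrite('pics/i_w.png',snapshot('wrist'))
pickle.dump(c,open('i_w.pkl','wb'))
crop('pics/i_w.png','pics/i_w2.png',0,0,560,420,1)
"
```

```text
pos [398.  202.   95.2] tool y yaw 89.81 tilt z [-2.9e-03 -1.0e-04 -1.0e+00] w 0.258 F [-0.  -0.2  0.8] t 14.28
rows 2 each [-0.0011  -0.00297  0.02758] total mm [-2.2 -5.9 55.2]
turn about tool z total 1.31 rows 1 each 1.308
tilt fix deg (tool) [-0.01 -0.17  0.  ]
```

View pics/i_w2.png

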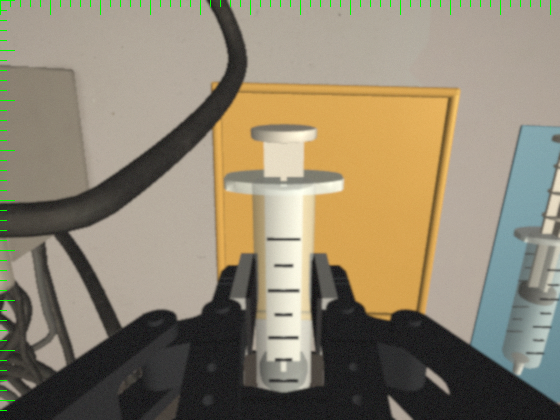

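```bash
python3 -c "
from h import *
import pickle; c=pickle.load(open('i_w.pkl','rb'))
print(ray(c,212,84,6),ray(c,459,89,6),ray(c,427,316,6),ray(c,218,250,6))
"
```

```text
[321.00502688 160.20779752   6.        ] [324.31712691 305.87239053   6.        ] [479.846681   304.34364819   6.        ] [427.74316478 157.80554299   6.        ]
```

send_rows --targets '[{"linear": [-0.002,-0.003,0.03],"delta_rot": [0,-0.2,1.3]},{"linear": [0,0,0.03],"delta_rot": [0,0,0]},{"linear": [0,0,0.015],"delta_rot": [0,0,0]},{"linear": [0,0,0],"delta_rot": [0,0,0]}]'

```text
time: 14.82
position: [407.0, 202.4, 30.8]
orientation: [0.011, 1.0, 0.004, 0.008]
force: [-0.5, 0.8, 0.5]
gripper_width: 0.253
```

```bash
python3 -c "
from h import *
plan([401,199,8],88.5,30)
"
```

```text
pos [407.  202.4  30.8] tool y yaw 88.8 tilt z [ 0.0155  0.0073 -0.9999] w 0.253 F [-0.5  0.8  0.5] t 14.82
rows 1 each [ 0.00625 -0.00373  0.02273] total mm [ 6.2 -3.7 22.7]
turn about tool z total 0.3 rows 1 each 0.298
tilt fix deg (tool) [ 0.44  0.88 -0.  ]
```

send_rows --targets '[{"linear": [0.006,-0.0035,0.01],"delta_rot": [0.4,0.9,0]},{"linear": [0,0,0.01],"delta_rot": [0,0.3,0]},{"linear": [0,0,0],"delta_rot": [0,0,0]}]'

```text
time: 15.2
position: [402.2, 199.8, 12.4]
orientation: [0.01, 1.0, 0.001, -0.002]
force: [-0.1, -0.1, -1.5]
gripper_width: 0.253
```

```bash
python3 -c "
from h import *
plan([401,199,8],88.5,30)
"
```

```text
pos [402.2 199.8  12.4] tool y yaw 88.85 tilt z [-0.0037  0.002  -1.    ] w 0.253 F [-0.1 -0.1 -1.5] t 15.2
rows 1 each [ 0.00118 -0.00079  0.00439] total mm [ 1.2 -0.8  4.4]
turn about tool z total 0.35 rows 1 each 0.345
tilt fix deg (tool) [ 0.11 -0.22  0.  ]
```

send_rows --targets '[{"linear": [0.001,0,0.002],"delta_rot": [0,0,0]},{"linear": [0,0,0.0025],"delta_rot": [0,0,0]},{"linear": [0,0,0],"delta_rot": [0,0,0]}]'

```text
time: 15.58
position: [401.3, 199.9, 8.0]
orientation: [0.01, 1.0, 0.001, -0.002]
force: [0.3, -0.4, -1.4]
gripper_width: 0.257
```

send_rows --targets '[{"linear": [0,0,0.0015],"delta_rot": [0,0,0]},{"linear": [0,0,0],"delta_rot": [0,0,0]}]'

```text
time: 15.82
position: [401.7, 200.1, 7.5]
orientation: [0.01, 1.0, 0.001, -0.001]
force: [-0.6, -0.4, -0.1]
gripper_width: 0.251
```

send_rows --targets '[{"linear": [0,0,0],"delta_rot": [0,0,0]},{"linear": [0,0,0],"delta_rot": [0,0,0]},{"linear": [0,0,0],"delta_rot": [0,0,0]}]' --grip 0.2

```text
time: 16.2
position: [401.8, 200.2, 7.5]
orientation: [0.01, 1.0, 0.001, -0.001]
force: [0.4, -0.0, -1.1]
gripper_width: 0.395
```

send_rows --targets '[{"linear": [0,0,-0.02],"delta_rot": [0,0,0]},{"linear": [0,0,-0.04],"delta_rot": [0,0,0]},{"linear": [0,0,-0.055],"delta_rot": [0,0,0]},{"linear": [0,0,-0.055],"delta_rot": [0,0,0]},{"linear": [0,0,-0.055],"delta_rot": [0,0,0]},{"linear": [0,0,-0.055],"delta_rot": [0,0,0]},{"linear": [0,0,-0.04],"delta_rot": [0,0,0]}]' --grip 0

```text
time: 17.08
position: [400.8, 198.4, 333.4]
orientation: [0.01, 1.0, 0.0, -0.004]
force: [1.2, 1.0, -0.1]
gripper_width: 0.5
```

```bash
python3 -c "
from h import *
plan([430,-190,335],182.1,50)
import pickle
c=get_calibration('wrist'); cv2.imwrite('pics/j_w.png',snapshot('wrist'))
pickle.dump(c,open('j_w.pkl','wb'))
crop('pics/j_w.png','pics/j_w2.png',0,0,560,420,1)
"
```

```text
pos [400.8 198.4 333.4] tool y yaw 88.85 tilt z [-7.6e-03  1.0e-04 -1.0e+00] w 0.5 F [ 1.2  1.  -0.1] t 17.07
rows 8 each [-0.00462 -0.04847 -0.00023] total mm [ -36.9 -387.8   -1.8]
turn about tool z total -93.25 rows 10 each -9.325
tilt fix deg (tool) [-0.   -0.44  0.  ]
```

View pics/j_w2.png

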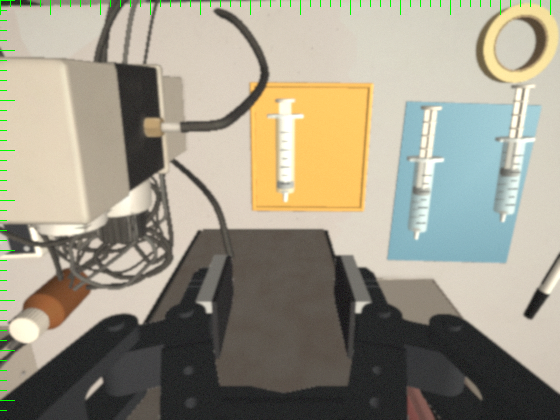

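send_rows --targets '[{"linear": [-0.0046,-0.0485,-0.003],"delta_rot": [0,0,0]},{"linear": [-0.0046,-0.0485,-0.003],"delta_rot": [0,0,0]},{"linear": [-0.0046,-0.0485,-0.003],"delta_rot": [0,0,0]},{"linear": [-0.0046,-0.0485,-0.003],"delta_rot": [0,0,0]},{"linear": [-0.0046,-0.0485,-0.003],"delta_rot": [0,0,0]},{"linear": [-0.0046,-0.0485,-0.003],"delta_rot": [0,0,0]},{"linear": [-0.0046,-0.0485,-0.003],"delta_rot": [0,0,0]},{"linear": [-0.0046,-0.0485,-0.003],"delta_rot": [0,0,0]},{"linear": [0,0,0],"delta_rot": [0,0,-9.3]},{"linear": [0,0,0],"delta_rot": [0,0,-9.3]},{"linear": [0,0,0],"delta_rot": [0,0,-9.3]},{"linear": [0,0,0],"delta_rot": [0,0,-9.3]},{"linear": [0,0,0],"delta_rot": [0,0,-9.3]},{"linear": [0,0,0],"delta_rot": [0,0,-9.3]},{"linear": [0,0,0],"delta_rot": [0,0,-9.3]},{"linear": [0,0,0],"delta_rot": [0,0,-9.3]},{"linear": [0,0,0],"delta_rot": [0,0,-9.3]},{"linear": [0,0,0],"delta_rot": [0,0,-9.3]},{"linear": [0,0,0],"delta_rot": [0,0,0]}]'

```text
time: 19.5
position: [432.7, -203.6, 358.7]
orientation: [0.736, -0.677, -0.003, -0.0]
force: [0.3, 0.4, 0.6]
gripper_width: 0.503
```

```bash
python3 -c "
from h import *
plan([490.7,-192.7,140],182.1,50)
"
```

```text
pos [ 432.7 -203.6  358.7] tool y yaw -175.16 tilt z [-0.0037  0.0045 -1.    ] w 0.503 F [0.3 0.4 0.6] t 19.5
rows 5 each [-0.00098 -0.01189  0.04371] total mm [ -4.9 -59.5 218.6]
turn about tool z total 2.74 rows 1 each 2.742
tilt fix deg (tool) [ 0.19  0.27 -0.  ]
```

send_rows --targets '[{"linear": [-0.001,-0.012,0.044],"delta_rot": [0.2,0.3,2.7]},{"linear": [-0.001,-0.012,0.044],"delta_rot": [0,0,0]},{"linear": [-0.001,-0.012,0.044],"delta_rot": [0,0,0]},{"linear": [-0.001,-0.012,0.044],"delta_rot": [0,0,0]},{"linear": [-0.001,-0.012,0.044],"delta_rot": [0,0,0]},{"linear": [0,0,0],"delta_rot": [0,0,0]}]'

```text
time: 20.25
position: [494.1, -196.3, 132.7]
orientation: [0.711, -0.704, 0.001, -0.0]
force: [0.3, -0.0, 0.2]
gripper_width: 0.496
```

```bash
python3 -c "
from h import *
plan([490.7,-192.7,72],182.1,50)
"
```

```text
pos [ 494.1 -196.3  132.7] tool y yaw -179.44 tilt z [ 0.0019 -0.0017 -1.    ] w 0.496 F [ 0.3 -0.   0.2] t 20.25
rows 2 each [-0.00188  0.00174  0.03032] total mm [-3.8  3.5 60.6]
turn about tool z total -1.54 rows 1 each -1.542
tilt fix deg (tool) [-0.11 -0.1   0.  ]
```

send_rows --targets '[{"linear": [-0.006,0.004,0.02],"delta_rot": [0,0,-1.5]},{"linear": [-0.001,0.001,0.02],"delta_rot": [0,0,0]},{"linear": [0,0,0.015],"delta_rot": [0,0,0]},{"linear": [0,0,0],"delta_rot": [0,0,0]}]'

```text
time: 20.75
position: [490.6, -190.7, 81.6]
orientation: [0.717, -0.697, 0.004, -0.001]
force: [0.1, 0.2, 0.3]
gripper_width: 0.499
```

```bash
python3 -c "
from h import *
plan([490.7,-192.7,72],182.1,50)
"
```

```text
pos [ 490.6 -190.7   81.6] tool y yaw -178.33 tilt z [ 0.0077 -0.0043 -1.    ] w 0.499 F [0.1 0.2 0.3] t 20.75
rows 1 each [0.00191 0.      0.00962] total mm [1.9 0.  9.6]
turn about tool z total -0.43 rows 1 each -0.432
tilt fix deg (tool) [-0.44 -0.26  0.  ]
```

send_rows --targets '[{"linear": [0.001,0.001,0.0095],"delta_rot": [-0.4,-0.3,-0.4]},{"linear": [0,0,0],"delta_rot": [0,0,0]}]'

```text
time: 21.0
position: [490.2, -192.3, 72.8]
orientation: [0.72, -0.694, 0.0, -0.001]
force: [-0.5, -0.5, -1.2]
gripper_width: 0.502
```

send_rows --targets '[{"linear": [0,0,0],"delta_rot": [0,0,0]},{"linear": [0,0,0],"delta_rot": [0,0,0]},{"linear": [0,0,0],"delta_rot": [0,0,0]},{"linear": [0,0,0],"delta_rot": [0,0,0]}]' --grip 1

```text
time: 21.5
position: [491.3, -192.7, 74.1]
orientation: [0.72, -0.694, 0.002, -0.001]
force: [1.1, -0.5, -0.1]
gripper_width: 0.253
```

send_rows --targets '[{"linear": [0,0,-0.03],"delta_rot": [0,0,0]},{"linear": [0,0,-0.05],"delta_rot": [0,0,0]},{"linear": [0,0,-0.055],"delta_rot": [0,0,0]},{"linear": [0,0,-0.055],"delta_rot": [0,0,0]},{"linear": [0,0,-0.055],"delta_rot": [0,0,0]},{"linear": [0,0,-0.02],"delta_rot": [0,0,0]},{"linear": [0,0,0],"delta_rot": [0,0,0]}]'

```text
time: 22.38
position: [487.9, -192.1, 344.9]
orientation: [0.719, -0.695, -0.001, 0.0]
force: [-0.4, 0.1, -0.5]
gripper_width: 0.253
```

```bash
python3 -c "
from h import *
plan([402,263,335],89,50)
import pickle
c=get_calibration('wrist'); cv2.imwrite('pics/k_w.png',snapshot('wrist'))
pickle.dump(c,open('k_w.pkl','wb'))
crop('pics/k_w.png','pics/k_w2.png',0,0,560,420,1)
"
```

```text
pos [ 487.9 -192.1  344.9] tool y yaw -177.99 tilt z [-2.3e-03  9.0e-04 -1.0e+00] w 0.253 F [-0.4  0.1 -0.5] t 22.38
rows 10 each [-0.04578  0.00699  0.00106] total mm [-457.8   69.9   10.6]
turn about tool z total 93.01 rows 10 each 9.301
tilt fix deg (tool) [ 0.13  0.06 -0.  ]
```

View pics/k_w2.png

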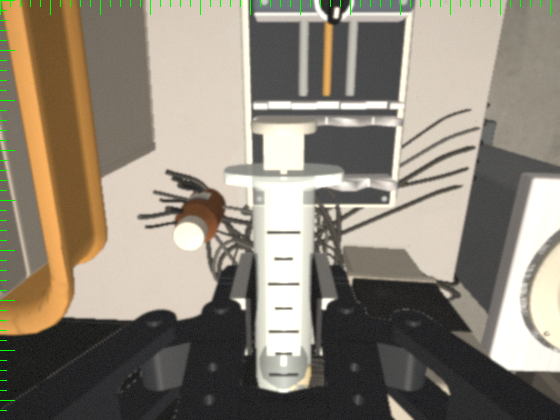

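send_rows --targets '[{"linear": [-0.045,0.026,0],"delta_rot": [0,0,0]},{"linear": [-0.045,0.026,0],"delta_rot": [0,0,0]},{"linear": [-0.045,0.026,0],"delta_rot": [0,0,0]},{"linear": [-0.046,0,0],"delta_rot": [0,0,0]},{"linear": [-0.046,0,0],"delta_rot": [0,0,0]},{"linear": [-0.046,0,0],"delta_rot": [0,0,0]},{"linear": [-0.046,0,0],"delta_rot": [0,0,0]},{"linear": [-0.046,0,0],"delta_rot": [0,0,0]},{"linear": [-0.046,0,0],"delta_rot": [0,0,0]},{"linear": [-0.046,0,0],"delta_rot": [0,0,0]}]'

```text
time: 23.68
position: [387.4, 271.9, 326.6]
orientation: [0.717, -0.697, -0.009, 0.009]
force: [1.6, -0.8, -0.4]
gripper_width: 0.258
```

send_rows --targets '[{"linear": [0,0,0],"delta_rot": [0,0,9.3]},{"linear": [0,0,0],"delta_rot": [0,0,9.3]},{"linear": [0,0,0],"delta_rot": [0,0,9.3]},{"linear": [0,0,0],"delta_rot": [0,0,9.3]},{"linear": [0,0,0],"delta_rot": [0,0,9.3]},{"linear": [0,0,0],"delta_rot": [0,0,9.3]},{"linear": [0,0,0],"delta_rot": [0,0,9.3]},{"linear": [0,0,0],"delta_rot": [0,0,9.3]},{"linear": [0,0,0],"delta_rot": [0,0,9.3]},{"linear": [0,0,0],"delta_rot": [0,0,9.3]},{"linear": [0,0,0],"delta_rot": [0,0,0]}]'

```text
time: 25.05
position: [382.1, 272.2, 304.4]
orientation: [0.035, 0.999, -0.011, -0.025]
force: [-0.5, -0.1, 0.7]
gripper_width: 0.255
```

```bash
python3 -c "
from h import *
plan([402,263,60],89,50)
"
```

```text
pos [382.1 272.2 304.4] tool y yaw 86.04 tilt z [-0.0517 -0.0203 -0.9985] w 0.255 F [-0.5 -0.1  0.7] t 25.05
rows 5 each [-0.00655 -0.00039  0.04863] total mm [-32.7  -2.  243.1]
turn about tool z total -2.96 rows 1 each -2.961
tilt fix deg (tool) [-1.37 -2.87  0.  ]
```

send_rows --targets '[{"linear": [-0.01,-0.004,0.03],"delta_rot": [-1.4,-2.9,-3]},{"linear": [0,0,0.05],"delta_rot": [0,0,0]},{"linear": [0,0,0.05],"delta_rot": [0,0,0]},{"linear": [0,0,0.05],"delta_rot": [0,0,0]},{"linear": [0,0,0],"delta_rot": [0,0,0]}]'

```text
time: 25.68
position: [388.2, 265.3, 114.1]
orientation: [-0.003, 1.0, -0.0, -0.001]
force: [0.4, 0.0, 0.5]
gripper_width: 0.255
```

```bash
python3 -c "
from h import *
plan([402,263,40],89,50)
"
```

```text
pos [388.2 265.3 114.1] tool y yaw 90.31 tilt z [-2.6e-03 -5.0e-04 -1.0e+00] w 0.255 F [0.4 0.  0.5] t 25.68
rows 2 each [-0.00699 -0.00117  0.03705] total mm [-14.   -2.3  74.1]
turn about tool z total 1.31 rows 1 each 1.314
tilt fix deg (tool) [-0.03 -0.15  0.  ]
```

send_rows --targets '[{"linear": [-0.008,-0.004,0.03],"delta_rot": [0,0,1.3]},{"linear": [0,0,0.03],"delta_rot": [0,0.3,0]},{"linear": [0,0,0.015],"delta_rot": [0,0.3,0]},{"linear": [0,0,0],"delta_rot": [0,0,0]}]'

```text
time: 26.18
position: [399.0, 263.1, 44.7]
orientation: [0.005, 1.0, 0.002, -0.003]
force: [-0.6, 0.3, -1.0]
gripper_width: 0.257
```

```bash
python3 -c "
from h import *
plan([402,263,12],89,50)
"
```

```text
pos [399.  263.1  44.7] tool y yaw 89.45 tilt z [-0.0069  0.0039 -1.    ] w 0.257 F [-0.6  0.3 -1. ] t 26.18
rows 1 each [-0.00322 -0.00023  0.03265] total mm [-3.2 -0.2 32.6]
turn about tool z total 0.45 rows 1 each 0.45
tilt fix deg (tool) [ 0.22 -0.4   0.  ]
```

send_rows --targets '[{"linear": [-0.001,-0.001,0.017],"delta_rot": [0.2,-0.3,0.4]},{"linear": [0,0,0.016],"delta_rot": [0,0,0]},{"linear": [0,0,0],"delta_rot": [0,0,0]}]'

```text
time: 26.55
position: [401.1, 263.0, 12.1]
orientation: [0.008, 1.0, 0.001, 0.001]
force: [-0.4, 0.4, -0.0]
gripper_width: 0.254
```

```bash
python3 -c "
from h import *
plan([402,263,8],89,50)
"
```

```text
pos [401.1 263.   12.1] tool y yaw 89.08 tilt z [ 0.0016  0.0018 -1.    ] w 0.254 F [-0.4  0.4 -0. ] t 26.55
rows 1 each [-8.80e-04 -4.00e-05  4.05e-03] total mm [-0.9 -0.   4.1]
turn about tool z total 0.08 rows 1 each 0.084
tilt fix deg (tool) [ 0.11  0.09 -0.  ]
```

send_rows --targets '[{"linear": [0,0,0.002],"delta_rot": [0,0,0]},{"linear": [0,0,0.002],"delta_rot": [0,0,0]},{"linear": [0,0,0],"delta_rot": [0,0,0]}]'

```text
time: 26.92
position: [401.4, 263.3, 8.5]
orientation: [0.008, 1.0, 0.001, 0.001]
force: [-0.6, -0.1, -0.1]
gripper_width: 0.252
```

send_rows --targets '[{"linear": [0,0,0],"delta_rot": [0,0,0]},{"linear": [0,0,0],"delta_rot": [0,0,0]},{"linear": [0,0,0],"delta_rot": [0,0,0]}]' --grip 0.2

```text
time: 27.3
position: [401.7, 263.5, 9.1]
orientation: [0.008, 1.0, 0.001, 0.002]
force: [0.4, 0.0, 0.5]
gripper_width: 0.4
```

send_rows --targets '[{"linear": [0,0,-0.02],"delta_rot": [0,0,0]},{"linear": [0,0,-0.04],"delta_rot": [0,0,0]},{"linear": [0,0,-0.055],"delta_rot": [0,0,0]},{"linear": [0,0,-0.055],"delta_rot": [0,0,0]},{"linear": [0,0,-0.02],"delta_rot": [0,0,0]},{"linear": [0,0.05,0],"delta_rot": [0,0,0]},{"linear": [0,0.05,0],"delta_rot": [0,0,0]},{"linear": [0,0,0],"delta_rot": [0,0,0]}]' --grip 0

```text
time: 28.3
position: [402.9, 365.2, 206.4]
orientation: [0.009, 1.0, 0.002, 0.002]
force: [-0.3, -0.8, -0.5]
gripper_width: 0.501
```

```bash
python3 -c "
from h import *
plan([455,374,100],89,50)
import pickle
c=get_calibration('wrist'); cv2.imwrite('pics/l_w.png',snapshot('wrist'))
pickle.dump(c,open('l_w.pkl','wb'))
crop('pics/l_w.png','pics/l_w2.png',0,0,560,420,1)
"
```

```text
pos [402.9 365.2 206.4] tool y yaw 88.98 tilt z [ 0.0047  0.0043 -1.    ] w 0.501 F [-0.3 -0.8 -0.5] t 28.3
rows 3 each [-0.01714  0.00309  0.03557] total mm [-51.4   9.3 106.7]
turn about tool z total -0.02 rows 1 each -0.023
tilt fix deg (tool) [ 0.25  0.26 -0.  ]
```

View pics/l_w2.png

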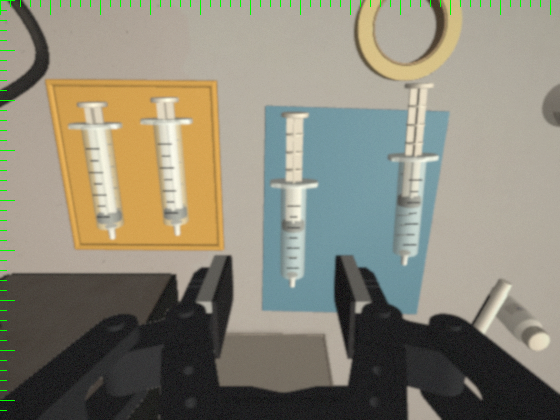

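Both used syringes lie in the pan. Measure the fresh ones.

```bash
python3 -c "
from h import *
crop('pics/l_w.png','pics/l_w3.png',260,75,450,305,2,1.1)
"
```

```text
(no output)
```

View pics/l_w3.png

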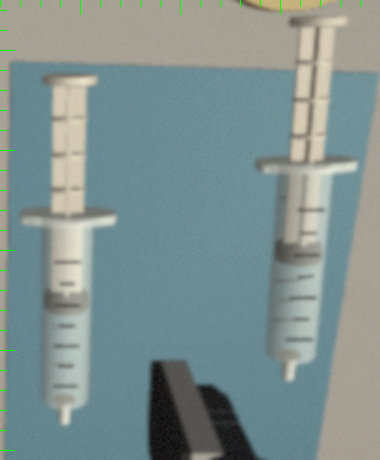

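```bash
python3 -c "
from h import *
import pickle; c=pickle.load(open('l_w.pkl','rb'))
f=lambda x,y,z:ray(c,260+x/2,75+y/2,z).round(1)
for n,T,F,D,B in (('A',(65,425),(69,217),(70,81),(65,404)),('B',(290,380),(307,165),(320,21),(291,356))):
  t=f(*T,14);fl=f(*F,26);fl0=f(*F,14);d=f(*D,26); d0=f(*D,14); b=f(*B,14)
  print(n,'tip',t,'flange',fl,fl0,'disc',d,d0,'barrel end',b)
  v=fl0-t; print(np.linalg.norm(v),'yaw',np.degrees(np.arctan2(-v[1],-v[0])), 'grip from tip',t+v/np.linalg.norm(v)*64, 'from fl', fl-v/np.linalg.norm(v)*44)
"
```

```text
A tip [524.4 373.1  14. ] flange [412.2 375.7  26. ] [415.5 376.1  14. ] disc [353.  376.7  26. ] [354.1 377.1  14. ] barrel end [512.5 373.3  14. ]
108.94131447710733 yaw -1.5779970279215887 grip from tip [460.42427111 374.86241677  14.        ] from fl [456.18331361 374.48833847  26.        ]
B tip [501.4 485.   14. ] flange [390.8 479.6  26. ] [393.2 483.9  14. ] disc [330.8 479.7  26. ] [331.  483.9  14. ] barrel end [488.2 484.5  14. ]
108.20559135275774 yaw 0.5824693740631951 grip from tip [437.4033071  484.34938667  14.        ] from fl [434.79772637 480.04729666  26.        ]
```

send_rows --targets '[{"linear": [-0.026,0.0045,0.03],"delta_rot": [0.3,0.3,0.5]},{"linear": [-0.026,0.0045,0.05],"delta_rot": [0,0,0]},{"linear": [0,0,0.03],"delta_rot": [0,0,0]},{"linear": [0,0,0.03],"delta_rot": [0,0,0]},{"linear": [0,0,0],"delta_rot": [0,0,0]}]'

```text
time: 28.98
position: [457.4, 367.7, 64.7]
orientation: [0.015, 1.0, -0.001, 0.0]
force: [-0.5, -1.7, -0.3]
gripper_width: 0.501
```

```bash
python3 -c "
from h import *
plan([460,374.7,30],88.5,50)
import pickle
c=get_calibration('wrist'); cv2.imwrite('pics/m_w.png',snapshot('wrist'))
pickle.dump(c,open('m_w.pkl','wb'))
crop('pics/m_w.png','pics/m_w2.png',0,0,560,420,1)
"
```

```text
pos [457.4 367.7  64.7] tool y yaw 88.26 tilt z [ 7.0e-04 -1.1e-03 -1.0e+00] w 0.501 F [-0.5 -1.7 -0.3] t 28.98
rows 1 each [-0.00232  0.00707  0.03465] total mm [-2.3  7.1 34.7]
turn about tool z total -0.24 rows 1 each -0.237
tilt fix deg (tool) [-0.06  0.04  0.  ]
```

View pics/m_w2.png

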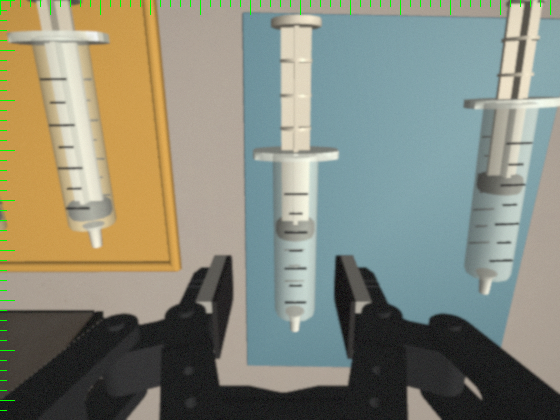

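send_rows --targets '[{"linear": [-0.001,0.007,0.0],"delta_rot": [0,0,-0.2]},{"linear": [0,0,0.025],"delta_rot": [0,0,0]},{"linear": [0,0,0.015],"delta_rot": [0,0,0]},{"linear": [0,0,0],"delta_rot": [0,0,0]}]'

```text
time: 29.52
position: [462.4, 378.2, 32.7]
orientation: [0.013, 1.0, 0.003, 0.005]
force: [-0.6, 0.4, 0.3]
gripper_width: 0.501
```

```bash
python3 -c "
from h import *
plan([460,374.7,7.5],88.5,50)
"
```

```text
pos [462.4 378.2  32.7] tool y yaw 88.48 tilt z [ 0.0104  0.0068 -0.9999] w 0.501 F [-0.6  0.4  0.3] t 29.52
rows 1 each [ 0.00261 -0.00376  0.02514] total mm [ 2.6 -3.8 25.1]
turn about tool z total -0.02 rows 1 each -0.015
tilt fix deg (tool) [ 0.41  0.58 -0.  ]
```

send_rows --targets '[{"linear": [0.003,-0.0045,0.01],"delta_rot": [0.4,0.6,0]},{"linear": [0,0,0.009],"delta_rot": [0,0,0]},{"linear": [0,0,0.004],"delta_rot": [0,0,0]},{"linear": [0,0,0],"delta_rot": [0,0,0]}]'

```text
time: 30.02
position: [459.9, 374.2, 10.0]
orientation: [0.013, 1.0, 0.001, 0.0]
force: [0.1, 0.6, 0.0]
gripper_width: 0.5
```

```bash
python3 -c "
from h import *
plan([460,374.7,7.5],88.5,50)
"
```

```text
pos [459.9 374.2  10. ] tool y yaw 88.49 tilt z [ 6.e-04  1.e-03 -1.e+00] w 0.5 F [0.1 0.6 0. ] t 30.02
rows 1 each [-0.00012  0.00049  0.00249] total mm [-0.1  0.5  2.5]
turn about tool z total -0.01 rows 1 each -0.01
tilt fix deg (tool) [ 0.06  0.03 -0.  ]
```

send_rows --targets '[{"linear": [0,0.0005,0.0025],"delta_rot": [0,0,0]},{"linear": [0,0,0],"delta_rot": [0,0,0]},{"linear": [0,0,0],"delta_rot": [0,0,0]},{"linear": [0,0,0],"delta_rot": [0,0,0]},{"linear": [0,0,0],"delta_rot": [0,0,0]}]' --grip 1

```text
time: 30.65
position: [460.2, 375.0, 7.9]
orientation: [0.013, 1.0, 0.001, 0.001]
force: [0.4, 0.0, -0.3]
gripper_width: 0.254
```

send_rows --targets '[{"linear": [0,0,-0.02],"delta_rot": [0,0,0]},{"linear": [0,0,-0.05],"delta_rot": [0,0,0]},{"linear": [0,0,-0.055],"delta_rot": [0,0,0]},{"linear": [0,0,-0.055],"delta_rot": [0,0,0]},{"linear": [0,0,-0.055],"delta_rot": [0,0,0]},{"linear": [0,0,-0.055],"delta_rot": [0,0,0]},{"linear": [0,0,-0.04],"delta_rot": [0,0,0]},{"linear": [0,0,0],"delta_rot": [0,0,0]}]'

```text
time: 31.65
position: [458.7, 373.6, 347.0]
orientation: [0.013, 1.0, 0.0, 0.0]
force: [0.8, -0.3, -0.0]
gripper_width: 0.256
```

```bash
python3 -c "
from h import *
plan([390,150,350],182.1,50)
import pickle
c=get_calibration('wrist'); cv2.imwrite('pics/n_w.png',snapshot('wrist'))
pickle.dump(c,open('n_w.pkl','wb'))
crop('pics/n_w.png','pics/n_w2.png',0,0,560,420,1)
"
```

```text
pos [458.7 373.6 347. ] tool y yaw 88.49 tilt z [ 0.e+00  6.e-04 -1.e+00] w 0.256 F [ 0.8 -0.3 -0. ] t 31.65
rows 5 each [ 0.01256 -0.04508 -0.00064] total mm [  62.8 -225.4   -3.2]
turn about tool z total -93.61 rows 10 each -9.361
tilt fix deg (tool) [ 0.04  0.   -0.  ]
```

View pics/n_w2.png

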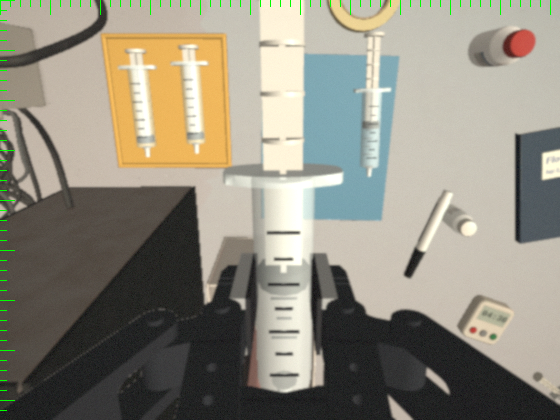

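send_rows --targets '[{"linear": [0.023,-0.015,0],"delta_rot": [0,0,0]},{"linear": [0.023,-0.015,0],"delta_rot": [0,0,0]},{"linear": [0.023,-0.015,0],"delta_rot": [0,0,0]},{"linear": [0,0,0],"delta_rot": [0,0,-9.3]},{"linear": [0,0,0],"delta_rot": [0,0,-9.3]},{"linear": [0,0,0],"delta_rot": [0,0,-9.3]},{"linear": [0,0,0],"delta_rot": [0,0,-9.3]},{"linear": [0,0,0],"delta_rot": [0,0,-9.3]},{"linear": [0,0,0],"delta_rot": [0,0,-9.3]},{"linear": [0,0,0],"delta_rot": [0,0,-9.3]},{"linear": [0,0,0],"delta_rot": [0,0,-9.3]},{"linear": [0,0,0],"delta_rot": [0,0,-9.3]},{"linear": [0,0,0],"delta_rot": [0,0,-9.3]},{"linear": [0,0,0],"delta_rot": [0,0,0]}]'

```text
time: 33.45
position: [382.9, 326.2, 320.7]
orientation: [0.734, -0.679, -0.002, 0.017]
force: [0.5, -0.3, -0.7]
gripper_width: 0.258
```

```bash
python3 -c "
from h import *
plan([400,-20,350],182.1,50)
"
```

```text
pos [382.9 326.2 320.7] tool y yaw -175.57 tilt z [-0.0273 -0.0224 -0.9994] w 0.258 F [ 0.5 -0.3 -0.7] t 33.45
rows 7 each [ 0.04957  0.0015  -0.00314] total mm [347.   10.5 -22. ]
turn about tool z total 2.33 rows 1 each 2.333
tilt fix deg (tool) [ 1.66 -1.16  0.  ]
```

send_rows --targets '[{"linear": [0.03,0,-0.03],"delta_rot": [1.7,-1.2,2.3]},{"linear": [0.05,0,-0.005],"delta_rot": [0,0,0]},{"linear": [0.05,0,-0.003],"delta_rot": [0,0,0]},{"linear": [0.05,0,-0.003],"delta_rot": [0,0,0]},{"linear": [0.05,0,-0.003],"delta_rot": [0,0,0]},{"linear": [0.05,0,-0.003],"delta_rot": [0,0,0]},{"linear": [0.05,-0.01,0],"delta_rot": [0,0,0]},{"linear": [0.05,-0.03,0],"delta_rot": [0,0,0]},{"linear": [0.045,-0.03,0],"delta_rot": [0,0,0]},{"linear": [0.045,-0.03,0],"delta_rot": [0,0,0]},{"linear": [0,0,0],"delta_rot": [0,0,0]}]'

```text
time: 34.83
position: [493.9, -157.2, 358.7]
orientation: [-0.703, 0.711, 0.003, -0.004]
force: [0.1, 1.2, -0.2]
gripper_width: 0.252
```

```bash
python3 -c "
from h import *
plan([490.7,-192.7,180],182.1,50)
"
```

```text
pos [ 493.9 -157.2  358.7] tool y yaw 179.4 tilt z [-0.0096 -0.0024 -1.    ] w 0.252 F [ 0.1  1.2 -0.2] t 34.83
rows 4 each [0.00877 0.00027 0.0447 ] total mm [ 35.1   1.1 178.8]
turn about tool z total -2.7 rows 1 each -2.705
tilt fix deg (tool) [ 0.55 -0.14  0.  ]
```

send_rows --targets '[{"linear": [0.009,0.001,0.045],"delta_rot": [0.5,-0.1,-2.7]},{"linear": [0.009,0,0.045],"delta_rot": [0,0,0]},{"linear": [0.009,0,0.045],"delta_rot": [0,0,0]},{"linear": [0.009,0,0.045],"delta_rot": [0,0,0]},{"linear": [0,0,0],"delta_rot": [0,0,0]}]'

```text
time: 35.45
position: [490.6, -191.2, 171.7]
orientation: [0.715, -0.699, -0.001, 0.0]
force: [-0.9, 0.4, 0.5]
gripper_width: 0.249
```

```bash
python3 -c "
from h import *
plan([490.7,-192.7,110],182.1,50)
import pickle
c=get_calibration('wrist'); cv2.imwrite('pics/o_w.png',snapshot('wrist'))
pickle.dump(c,open('o_w.pkl','wb'))
crop('pics/o_w.png','pics/o_w2.png',0,0,560,420,1)
"
```

```text
pos [ 490.6 -191.2  171.7] tool y yaw -178.73 tilt z [-0.0023  0.0014 -1.    ] w 0.249 F [-0.9  0.4  0.5] t 35.45
rows 2 each [ 7.700e-04 -8.000e-05  3.086e-02] total mm [ 1.5 -0.2 61.7]
turn about tool z total -0.83 rows 1 each -0.831
tilt fix deg (tool) [ 0.13  0.08 -0.  ]
```

View pics/o_w2.png

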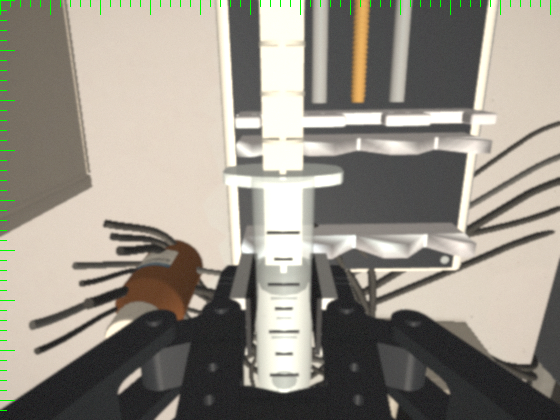

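```bash
python3 -c "
from h import *
crop('pics/o_w.png','pics/o_w3.png',215,155,350,195,5,0.9)
crop('pics/k_w.png','pics/k_w3.png',215,155,350,195,5,0.9)
a=np.vstack([cv2.imread('pics/o_w3.png'),cv2.imread('pics/k_w3.png')]);cv2.imwrite('pics/ok.png',a)
"
```

```text
(no output)
```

View pics/ok.png

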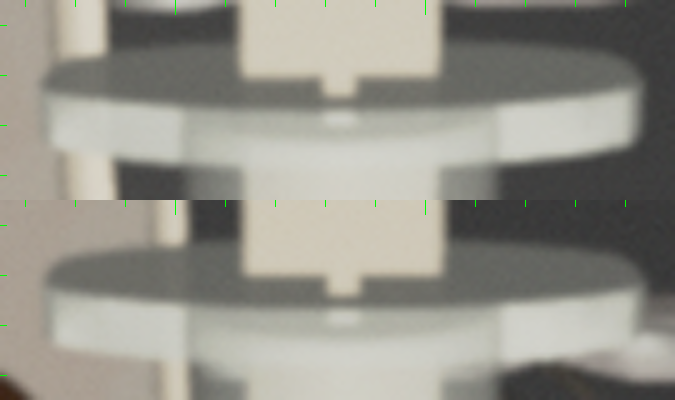

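```bash
python3 -c "
from h import *
import pickle
c=pickle.load(open('o_w.pkl','rb'))
za=171.7+6+12
for v in (108,147): print('fresh',v,ray(c,215+340/5,155+v/5,za))
c=pickle.load(open('k_w.pkl','rb'))
za=344.9+6+12
for v in (108,147): print('spent',v,ray(c,215+340/5,155+v/5,za))
c=pickle.load(open('f_w.pkl','rb'))
f=lambda x,y,z:ray(c,170+x/3,140+y/3,z).round(1)
print('s1',f(570,135,92),f(570,141,92),'s3',f(128,135,92),f(128,141,92))
"
python3 -c "
from h import *
crop('pics/f_w.png','pics/f_w4.png',170,165,260,205,8,0.9)"
```

```text
fresh 108 [ 491.40726847 -238.23870768  189.7       ]
fresh 147 [ 491.34748264 -235.5116911   189.7       ]
spent 108 [ 489.32874291 -239.09331012  362.9       ]
spent 147 [ 489.23351429 -236.36627077  362.9       ]
s1 [ 390.4 -241.    92. ] [ 390.3 -239.6   92. ] s3 [ 491.1 -237.7   92. ] [ 491.1 -236.3   92. ]
```

View pics/f_w4.png

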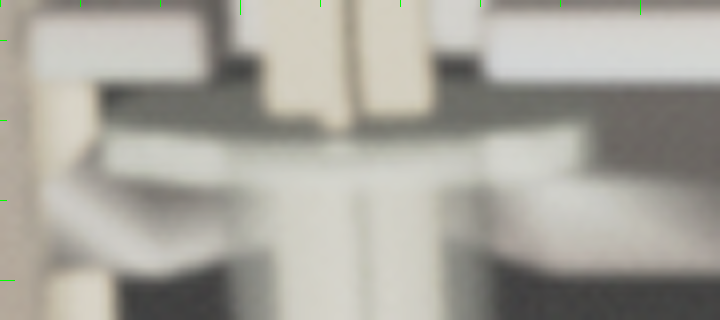

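send_rows --targets '[{"linear": [0,0,0.025],"delta_rot": [0.1,0.1,-0.8]},{"linear": [0,0,0.02],"delta_rot": [0,0,0]},{"linear": [0,0,0.01],"delta_rot": [0,0,0]},{"linear": [0,0,0],"delta_rot": [0,0,0]}]'

```text
time: 36.0
position: [494.8, -190.7, 125.7]
orientation: [0.719, -0.695, 0.006, -0.003]
force: [-0.1, 0.1, 0.1]
gripper_width: 0.255
```

```bash
python3 -c "
from h import *
plan([490.7,-191.3,90],182.1,50)
"
```

```text
pos [ 494.8 -190.7  125.7] tool y yaw -178.01 tilt z [ 0.0125 -0.0048 -0.9999] w 0.255 F [-0.1  0.1  0.1] t 36.0
rows 1 each [0.00025 0.00461 0.0357 ] total mm [ 0.2  4.6 35.7]
turn about tool z total -0.11 rows 1 each -0.109
tilt fix deg (tool) [-0.7 -0.3  0. ]
```

send_rows --targets '[{"linear": [0.001,0.0045,0.01],"delta_rot": [-0.7,-0.3,-0.1]},{"linear": [0,0,0.01],"delta_rot": [-0.3,0,0]},{"linear": [0,0,0.008],"delta_rot": [0,0,0]},{"linear": [0,0,0],"delta_rot": [0,0,0]}]'

```text
time: 36.5
position: [490.7, -192.3, 97.0]
orientation: [0.72, -0.694, -0.002, 0.002]
force: [-0.2, 1.1, -0.9]
gripper_width: 0.256
```

```bash
python3 -c "
from h import *
plan([490.7,-191.3,90],182.1,50)
"
```

```text
pos [ 490.7 -192.3   97. ] tool y yaw -177.94 tilt z [-5.2e-03 -4.0e-04 -1.0e+00] w 0.256 F [-0.2  1.1 -0.9] t 36.5
rows 1 each [-9.90e-04 -5.00e-05  7.02e-03] total mm [-1.  -0.1  7. ]
turn about tool z total -0.04 rows 1 each -0.04
tilt fix deg (tool) [ 0.3  -0.01  0.  ]
```

send_rows --targets '[{"linear": [-0.0012,0,0.006],"delta_rot": [0.3,0,0]},{"linear": [0,0,0.004],"delta_rot": [0,0,0]},{"linear": [0,0,0],"delta_rot": [0,0,0]}]'

```text
time: 36.88
position: [490.8, -191.0, 86.6]
orientation: [0.72, -0.694, 0.0, -0.0]
force: [0.6, 0.5, -0.6]
gripper_width: 0.255
```

```bash
python3 -c "
from h import *
plan([490.7,-191.3,74],182.1,50)
cv2.imwrite('pics/p_w.png',snapshot('wrist'))
crop('pics/p_w.png','pics/p_w2.png',180,90,420,300,3,0.9)
"
```

```text
pos [ 490.8 -191.    86.6] tool y yaw -177.94 tilt z [ 9.e-04 -3.e-04 -1.e+00] w 0.255 F [ 0.6  0.5 -0.6] t 36.88
rows 1 each [2.600e-04 8.000e-05 1.261e-02] total mm [ 0.3  0.1 12.6]
turn about tool z total -0.04 rows 1 each -0.041
tilt fix deg (tool) [-0.05 -0.02  0.  ]
```

View pics/p_w2.png

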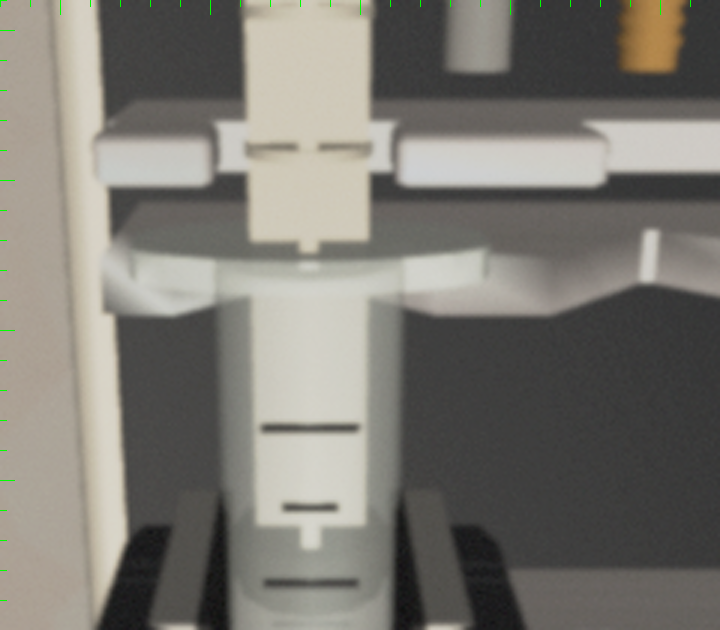

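send_rows --targets '[{"linear": [0,0,0.005],"delta_rot": [0,0,0]},{"linear": [0,0,0.004],"delta_rot": [0,0,0]},{"linear": [0,0,0],"delta_rot": [0,0,0]}]'

```text
time: 37.3
position: [491.0, -191.1, 77.4]
orientation: [0.72, -0.694, 0.001, -0.0]
force: [-0.8, 0.1, -1.1]
gripper_width: 0.256
```

```bash
python3 -c "
from h import *
plan([490.7,-191.3,74],182.1,50)
c=get_calibration('wrist');import pickle;pickle.dump(c,open('q_w.pkl','wb'))
cv2.imwrite('pics/q_w.png',snapshot('wrist'))
crop('pics/q_w.png','pics/q_w2.png',180,90,420,300,3,0.9)
"
```

```text
pos [ 491.  -191.1   77.4] tool y yaw -177.94 tilt z [ 1.4e-03 -5.0e-04 -1.0e+00] w 0.256 F [-0.8  0.1 -1.1] t 37.3
rows 1 each [0.00017 0.00027 0.0034 ] total mm [0.2 0.3 3.4]
turn about tool z total -0.04 rows 1 each -0.042
tilt fix deg (tool) [-0.08 -0.03  0.  ]
```

View pics/q_w2.png

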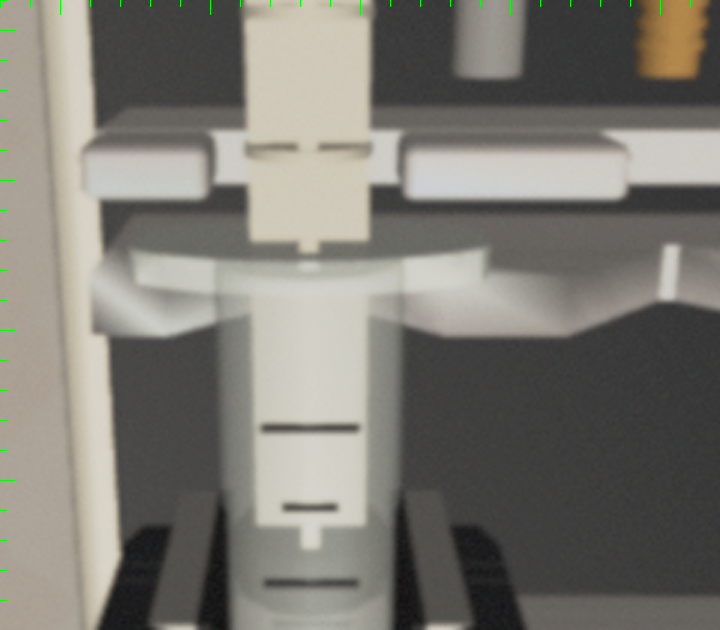

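send_rows --targets '[{"linear": [0,0,0.002],"delta_rot": [0,0,0]},{"linear": [0,0,0.002],"delta_rot": [0,0,0]},{"linear": [0,0,0],"delta_rot": [0,0,0]}]'

```text
time: 37.72
position: [491.5, -191.3, 73.9]
orientation: [0.72, -0.694, 0.001, -0.001]
force: [0.1, 0.3, -0.1]
gripper_width: 0.256
```

send_rows --targets '[{"linear": [0,0,0],"delta_rot": [0,0,0]},{"linear": [0,0,0],"delta_rot": [0,0,0]},{"linear": [0,0,0],"delta_rot": [0,0,0]}]' --grip 0.2

```text
time: 38.1
position: [491.4, -191.3, 73.9]
orientation: [0.72, -0.694, 0.001, -0.001]
force: [-0.2, 0.5, 0.4]
gripper_width: 0.403
```

send_rows --targets '[{"linear": [0,0,-0.02],"delta_rot": [0,0,0]},{"linear": [0,0,-0.04],"delta_rot": [0,0,0]},{"linear": [0,0,-0.055],"delta_rot": [0,0,0]},{"linear": [0,0,0],"delta_rot": [0,0,0]}]' --grip 0

```text
time: 38.6
position: [490.5, -191.0, 191.5]
orientation: [0.72, -0.694, 0.0, -0.0]
force: [0.8, 0.4, -0.4]
gripper_width: 0.496
```

```bash
python3 -c "
from h import *
plan([400,300,350],89,50)
c=get_calibration('wrist');import pickle;pickle.dump(c,open('r_w.pkl','wb'))
cv2.imwrite('pics/r_w.png',snapshot('wrist'))
crop('pics/r_w.png','pics/r_w2.png',180,90,420,300,3,0.9)
"
```

```text
pos [ 490.5 -191.   191.5] tool y yaw -177.94 tilt z [ 9.e-04 -4.e-04 -1.e+00] w 0.496 F [ 0.8  0.4 -0.4] t 38.6
rows 11 each [-0.04489  0.0066  -0.01443] total mm [-493.8   72.6 -158.8]
turn about tool z total 93.06 rows 10 each 9.306
tilt fix deg (tool) [-0.05 -0.02  0.  ]
```

View pics/r_w2.png

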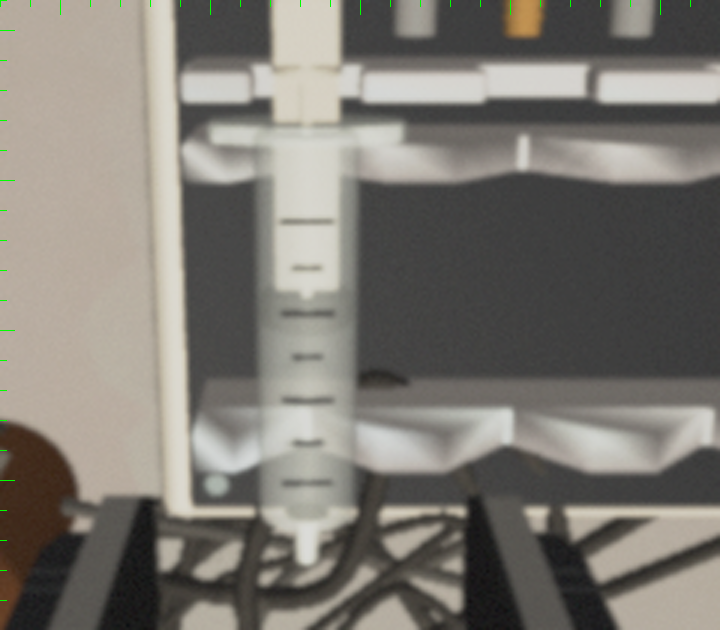

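send_rows --targets '[{"linear": [0,0,-0.055],"delta_rot": [0,0,0]},{"linear": [0,0,-0.055],"delta_rot": [0,0,0]},{"linear": [-0.02,0.02,-0.05],"delta_rot": [0,0,0]},{"linear": [-0.045,0.03,0],"delta_rot": [0,0,0]},{"linear": [-0.045,0.03,0],"delta_rot": [0,0,0]},{"linear": [-0.05,0.015,0],"delta_rot": [0,0,0]},{"linear": [-0.05,0,-0.002],"delta_rot": [0,0,0]},{"linear": [-0.05,0,-0.002],"delta_rot": [0,0,0]},{"linear": [-0.05,0,-0.002],"delta_rot": [0,0,0]},{"linear": [-0.05,0,-0.002],"delta_rot": [0,0,0]},{"linear": [-0.05,0,-0.002],"delta_rot": [0,0,0]},{"linear": [-0.05,0,-0.002],"delta_rot": [0,0,0]},{"linear": [-0.05,0,-0.002],"delta_rot": [0,0,0]},{"linear": [-0.05,0,-0.002],"delta_rot": [0,0,0]},{"linear": [0,0,0],"delta_rot": [0,0,0]}]'

```text
time: 40.52
position: [370.7, 382.7, 353.2]
orientation: [0.719, -0.695, -0.009, 0.01]
force: [0.7, -0.3, -1.1]
gripper_width: 0.496
```

send_rows --targets '[{"linear": [0,0,0],"delta_rot": [0,0,9.3]},{"linear": [0,0,0],"delta_rot": [0,0,9.3]},{"linear": [0,0,0],"delta_rot": [0,0,9.3]},{"linear": [0,0,0],"delta_rot": [0,0,9.3]},{"linear": [0,0,0],"delta_rot": [0,0,9.3]},{"linear": [0,0,0],"delta_rot": [0,0,9.3]},{"linear": [0,0,0],"delta_rot": [0,0,9.3]},{"linear": [0,0,0],"delta_rot": [0,0,9.3]},{"linear": [0,0,0],"delta_rot": [0,0,9.3]},{"linear": [0,0,0],"delta_rot": [0,0,9.3]},{"linear": [0,0,0],"delta_rot": [0,0,0]}]'

```text
time: 41.9
position: [371.4, 374.9, 344.4]
orientation: [0.038, 0.999, -0.008, -0.018]
force: [-0.5, 0.1, -0.1]
gripper_width: 0.502
```

```bash
python3 -c "
from h import *
plan([410,470,200],90,50)
"
```

```text
pos [371.4 374.9 344.4] tool y yaw 85.68 tilt z [-0.0367 -0.0147 -0.9992] w 0.502 F [-0.5  0.1 -0.1] t 41.9
rows 4 each [-0.00909  0.02507  0.03536] total mm [-36.4 100.3 141.5]
turn about tool z total -4.32 rows 1 each -4.32
tilt fix deg (tool) [-1.   -2.03  0.  ]
```

send_rows --targets '[{"linear": [-0.005,0.025,0.03],"delta_rot": [-1,-2,-4.3]},{"linear": [-0.005,0.025,0.04],"delta_rot": [0,0,0]},{"linear": [-0.005,0.025,0.04],"delta_rot": [0,0,0]},{"linear": [-0.005,0.015,0.03],"delta_rot": [0,0,0]},{"linear": [0,0,0],"delta_rot": [0,0,0]}]'

```text
time: 42.52
position: [392.6, 463.7, 198.8]
orientation: [-0.01, 1.0, 0.0, -0.0]
force: [-0.3, -0.8, 0.4]
gripper_width: 0.502
```

```bash
python3 -c "
from h import *
plan([437,484,100],90,50)
c=get_calibration('wrist');import pickle;pickle.dump(c,open('s_w.pkl','wb'))
cv2.imwrite('pics/s_w.png',snapshot('wrist'))
crop('pics/s_w.png','pics/s_w2.png',180,30,400,300,2,1)
"
```

```text
pos [392.6 463.7 198.8] tool y yaw 91.17 tilt z [-3.e-04  3.e-04 -1.e+00] w 0.502 F [-0.3 -0.8  0.4] t 42.52
rows 3 each [-0.01494  0.00644  0.03294] total mm [-44.8  19.3  98.8]
turn about tool z total 1.17 rows 1 each 1.171
tilt fix deg (tool) [ 0.02 -0.02  0.  ]
```

View pics/s_w2.png

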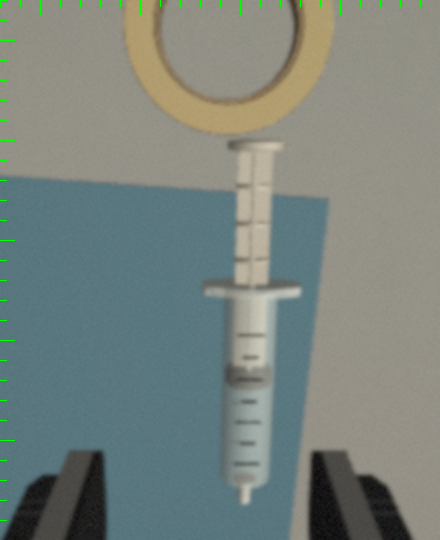

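```bash
python3 -c "
from h import *
import pickle; c=pickle.load(open('s_w.pkl','rb'))
f=lambda x,y,z:ray(c,180+x/2,30+y/2,z).round(1)
t=f(245,503,14);b=f(245,483,14);fl=f(252,291,26);d=f(256,147,26);bm=f(250,340,14)
v=t-f(256,147,14);print(t,b,fl,d,bm,np.degrees(np.arctan2(v[1],v[0])))
"
```

```text
[501.1 484.9  14. ] [490.1 484.5  14. ] [391.3 483.3  26. ] [331.1 482.6  26. ] [417.2 484.1  14. ] 0.50732835404783
```

send_rows --targets '[{"linear": [-0.02,0.01,0.04],"delta_rot": [0,0,0.7]},{"linear": [-0.02,0.01,0.045],"delta_rot": [0,0,0]},{"linear": [0,0,0.04],"delta_rot": [0,0,0]},{"linear": [0,0,0.02],"delta_rot": [0,0,0]},{"linear": [0,0,0],"delta_rot": [0,0,0]}]'

```text
time: 43.2
position: [437.6, 484.8, 64.4]
orientation: [-0.007, 1.0, 0.006, 0.005]
force: [0.1, 0.5, 0.2]
gripper_width: 0.499
```

```bash
python3 -c "
from h import *
plan([437,484.4,30],90.5,50)
"
```

```text
pos [437.6 484.8  64.4] tool y yaw 90.79 tilt z [ 0.0106  0.0117 -0.9999] w 0.499 F [0.1 0.5 0.2] t 43.2
rows 1 each [ 0.00101 -0.00074  0.0344 ] total mm [ 1.  -0.7 34.4]
turn about tool z total 0.29 rows 1 each 0.286
tilt fix deg (tool) [ 0.66  0.61 -0.  ]
```

send_rows --targets '[{"linear": [0.001,-0.001,0.017],"delta_rot": [0.7,0.6,0.3]},{"linear": [0,0,0.015],"delta_rot": [0,0,0]},{"linear": [0,0,0],"delta_rot": [0,0,0]}]'

```text
time: 43.58
position: [438.1, 484.7, 34.8]
orientation: [-0.004, 1.0, 0.001, 0.001]
force: [-0.8, -0.1, 0.1]
gripper_width: 0.497
```

```bash
python3 -c "
from h import *
plan([437,484.4,7.5],90.5,50)
c=get_calibration('wrist');import pickle;pickle.dump(c,open('u_w.pkl','wb'))
cv2.imwrite('pics/u_w.png',snapshot('wrist'))
crop('pics/u_w.png','pics/u_w2.png',0,0,560,420,1,1)
"
```

```text
pos [438.1 484.7  34.8] tool y yaw 90.51 tilt z [ 0.003   0.0023 -1.    ] w 0.497 F [-0.8 -0.1  0.1] t 43.58
rows 1 each [ 0.00122 -0.0003   0.02731] total mm [ 1.2 -0.3 27.3]
turn about tool z total 0.01 rows 1 each 0.013
tilt fix deg (tool) [ 0.13  0.17 -0.  ]
```

View pics/u_w2.png

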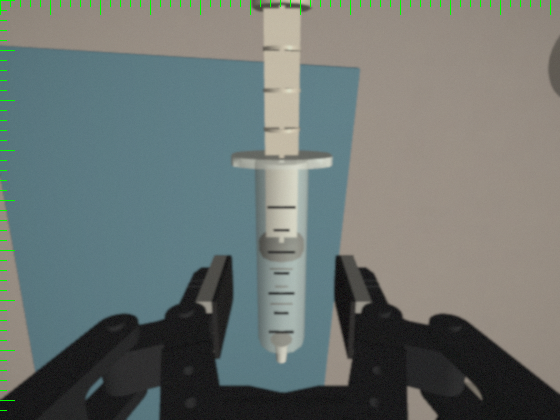

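Well aligned. Descend and grip.

send_rows --targets '[{"linear": [0.002,-0.001,0.012],"delta_rot": [0.1,0.2,0]},{"linear": [0,0,0.01],"delta_rot": [0,0,0]},{"linear": [0,0,0.004],"delta_rot": [0,0,0]},{"linear": [0,0,0],"delta_rot": [0,0,0]}]'

```text
time: 44.12
position: [436.3, 484.1, 8.3]
orientation: [-0.005, 1.0, 0.001, 0.0]
force: [-1.1, -0.0, 1.0]
gripper_width: 0.498
```

```bash
python3 -c "
from h import *
plan([437,484.4,7.5],90.5,50)
"
```

```text
pos [436.3 484.1   8.3] tool y yaw 90.53 tilt z [ 4.0e-04  1.6e-03 -1.0e+00] w 0.498 F [-1.1 -0.   1. ] t 44.12
rows 1 each [-0.00069  0.00026  0.00084] total mm [-0.7  0.3  0.8]
turn about tool z total 0.03 rows 1 each 0.031
tilt fix deg (tool) [ 0.09  0.02 -0.  ]
```

send_rows --targets '[{"linear": [-0.0007,0.0003,0],"delta_rot": [0,0,0]},{"linear": [0,0,0],"delta_rot": [0,0,0]},{"linear": [0,0,0],"delta_rot": [0,0,0]},{"linear": [0,0,0],"delta_rot": [0,0,0]},{"linear": [0,0,0],"delta_rot": [0,0,0]}]' --grip 1

```text
time: 44.75
position: [437.4, 484.8, 9.2]
orientation: [-0.005, 1.0, 0.001, 0.001]
force: [-0.1, 0.4, -1.0]
gripper_width: 0.255
```

send_rows --targets '[{"linear": [0,0,-0.02],"delta_rot": [0,0,0]},{"linear": [0,0,-0.05],"delta_rot": [0,0,0]},{"linear": [0,0,-0.055],"delta_rot": [0,0,0]},{"linear": [0,0,-0.055],"delta_rot": [0,0,0]},{"linear": [0,0,-0.055],"delta_rot": [0,0,0]},{"linear": [0,0,-0.055],"delta_rot": [0,0,0]},{"linear": [0,0,-0.045],"delta_rot": [0,0,0]},{"linear": [0,0,0],"delta_rot": [0,0,0]}]'

```text
time: 45.75
position: [434.4, 481.1, 366.1]
orientation: [-0.005, 1.0, 0.005, 0.004]
force: [0.2, -0.2, -0.4]
gripper_width: 0.254
```

```bash
python3 -c "
from h import *
plan([385,330,350],182.1,50)
cv2.imwrite('pics/v_w.png',snapshot('wrist'))
crop('pics/v_w.png','pics/v_w2.png',0,0,560,420,1,1)
"
```

```text
pos [434.4 481.1 366.1] tool y yaw 90.53 tilt z [ 0.0082  0.0102 -0.9999] w 0.254 F [ 0.2 -0.2 -0.4] t 45.75
rows 4 each [ 0.01274 -0.0377   0.00354] total mm [  51.  -150.8   14.2]
turn about tool z total -91.57 rows 10 each -9.157
tilt fix deg (tool) [ 0.58  0.48 -0.  ]
```

View pics/v_w2.png

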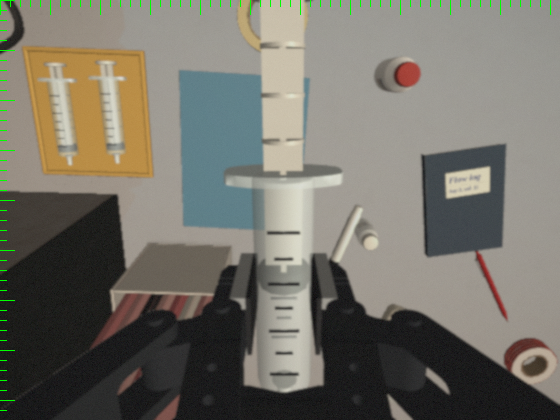

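send_rows --targets '[{"linear": [0.013,-0.038,0],"delta_rot": [0.6,0.5,0]},{"linear": [0.013,-0.038,0],"delta_rot": [0,0,0]},{"linear": [0.013,-0.038,0],"delta_rot": [0,0,0]},{"linear": [0.013,-0.038,0],"delta_rot": [0,0,0]},{"linear": [0,0,0],"delta_rot": [0,0,-9.2]},{"linear": [0,0,0],"delta_rot": [0,0,-9.2]},{"linear": [0,0,0],"delta_rot": [0,0,-9.2]},{"linear": [0,0,0],"delta_rot": [0,0,-9.2]},{"linear": [0,0,0],"delta_rot": [0,0,-9.2]},{"linear": [0,0,0],"delta_rot": [0,0,-9.2]},{"linear": [0,0,0],"delta_rot": [0,0,-9.2]},{"linear": [0,0,0],"delta_rot": [0,0,-9.2]},{"linear": [0,0,0],"delta_rot": [0,0,-9.2]},{"linear": [0,0,0],"delta_rot": [0,0,-9.2]},{"linear": [0,0,0],"delta_rot": [0,0,0]}]'

```text
time: 47.68
position: [374.0, 316.9, 343.4]
orientation: [0.74, -0.673, -0.002, 0.018]
force: [-0.2, -0.4, 0.0]
gripper_width: 0.255
```

```bash
python3 -c "
from h import *
plan([386.7,-180,350],182.1,50)
"
```

```text
pos [374.  316.9 343.4] tool y yaw -174.57 tilt z [-0.0267 -0.0244 -0.9993] w 0.255 F [-0.2 -0.4  0. ] t 47.67
rows 10 each [0.04959 0.00346 0.00052] total mm [495.9  34.6   5.2]
turn about tool z total 3.33 rows 1 each 3.33
tilt fix deg (tool) [ 1.66 -1.25  0.  ]
```

send_rows --targets '[{"linear": [0.03,0,-0.02],"delta_rot": [1.7,-1.3,3.3]},{"linear": [0.05,-0.001,-0.002],"delta_rot": [0,0,0]},{"linear": [0.05,-0.001,-0.002],"delta_rot": [0,0,0]},{"linear": [0.05,-0.001,-0.002],"delta_rot": [0,0,0]},{"linear": [0.05,-0.001,0],"delta_rot": [0,0,0]},{"linear": [0.05,-0.001,0],"delta_rot": [0,0,0]},{"linear": [0.05,-0.001,0],"delta_rot": [0,0,0]},{"linear": [0.05,0,0],"delta_rot": [0,0,0]},{"linear": [0.05,0,0],"delta_rot": [0,0,0]},{"linear": [0.05,0,0],"delta_rot": [0,0,0]},{"linear": [0,0,0],"delta_rot": [0,0,0]}]'

```text
time: 49.05
position: [385.4, -177.0, 362.0]
orientation: [-0.703, 0.711, 0.002, -0.004]
force: [0.5, 0.3, -0.3]
gripper_width: 0.25
```

```bash
python3 -c "
from h import *
plan([386.7,-195.2,170],182.1,50)
"
```

```text
pos [ 385.4 -177.   362. ] tool y yaw 179.39 tilt z [-0.0087 -0.0019 -1.    ] w 0.25 F [ 0.5  0.3 -0.3] t 49.05
rows 4 each [ 0.00445 -0.00078  0.048  ] total mm [ 17.8  -3.1 192. ]
turn about tool z total -2.71 rows 1 each -2.713
tilt fix deg (tool) [ 0.5  -0.12  0.  ]
```

send_rows --targets '[{"linear": [0.0045,-0.001,0.048],"delta_rot": [0.5,-0.1,-2.7]},{"linear": [0.0045,0,0.048],"delta_rot": [0,0,0]},{"linear": [0.0045,0,0.048],"delta_rot": [0,0,0]},{"linear": [0.0045,0,0.045],"delta_rot": [0,0,0]},{"linear": [0,0,0],"delta_rot": [0,0,0]}]'

```text
time: 49.68
position: [384.6, -192.2, 165.5]
orientation: [0.715, -0.699, -0.001, -0.0]
force: [0.2, -0.3, -0.2]
gripper_width: 0.252
```

```bash
python3 -c "
from h import *
plan([386.7,-195.0,115],182.1,50)
c=get_calibration('wrist')
p=get_state()['position']
cv2.imwrite('pics/w_w.png',snapshot('wrist'))
crop('pics/w_w.png','pics/w_w3.png',215,155,350,195,5,0.9)
for v in (108,147): print('fresh',v,ray(c,215+340/5,155+v/5,p[2]+18))
"
```

```text
pos [ 384.6 -192.2  165.5] tool y yaw -178.75 tilt z [-9.0e-04  1.9e-03 -1.0e+00] w 0.252 F [ 0.2 -0.3 -0.2] t 49.67
rows 2 each [ 0.00146 -0.00103  0.02527] total mm [ 2.9 -2.1 50.5]
turn about tool z total -0.85 rows 1 each -0.846
tilt fix deg (tool) [ 0.05  0.11 -0.  ]
fresh 108 [ 385.37213071 -239.2300015   183.53819024]
fresh 147 [ 385.31303933 -236.50285463  183.53819024]
```

View pics/w_w3.png

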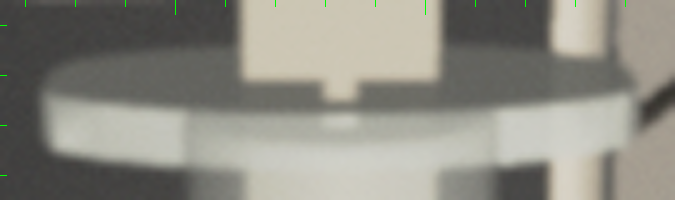

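View pics/w_w.png

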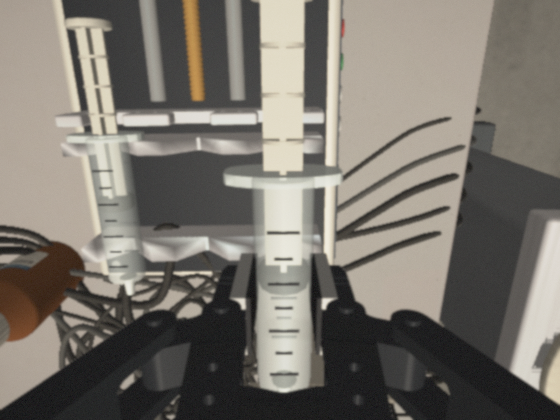

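send_rows --targets '[{"linear": [0.003,0,0.025],"delta_rot": [0,0.1,-0.8]},{"linear": [0,0,0.02],"delta_rot": [0,0,0]},{"linear": [0,0,0.01],"delta_rot": [0,0,0]},{"linear": [0,0,0],"delta_rot": [0,0,0]}]'

```text
time: 50.22
position: [389.0, -195.7, 118.5]
orientation: [0.719, -0.695, 0.006, -0.002]
force: [-0.6, 0.1, -0.9]
gripper_width: 0.253
```

```bash
python3 -c "
from h import *
plan([386.7,-195.0,95],182.1,50)
"
```

```text
pos [ 389.  -195.7  118.5] tool y yaw -178.04 tilt z [ 0.0106 -0.0051 -0.9999] w 0.253 F [-0.6  0.1 -0.9] t 50.23
rows 1 each [-0.0009   0.0025   0.02349] total mm [-0.9  2.5 23.5]
turn about tool z total -0.14 rows 1 each -0.141
tilt fix deg (tool) [-0.6  -0.31  0.  ]
```

send_rows --targets '[{"linear": [-0.001,0.0025,0.01],"delta_rot": [-0.6,-0.3,-0.1]},{"linear": [0,0,0.01],"delta_rot": [-0.1,0,0]},{"linear": [0,0,0],"delta_rot": [0,0,0]}]'

```text
time: 50.6
position: [387.0, -195.0, 98.5]
orientation: [0.72, -0.694, -0.0, 0.001]
force: [-0.1, -0.9, -0.4]
gripper_width: 0.256
```

```bash
python3 -c "
from h import *
plan([386.7,-195.0,87],182.1,50)
"
```

```text
pos [ 387.  -195.    98.5] tool y yaw -177.95 tilt z [-1.2e-03 -7.0e-04 -1.0e+00] w 0.256 F [-0.1 -0.9 -0.4] t 50.6
rows 1 each [2.000e-05 2.600e-04 1.148e-02] total mm [ 0.   0.3 11.5]
turn about tool z total -0.05 rows 1 each -0.053
tilt fix deg (tool) [ 0.07 -0.04  0.  ]
```

send_rows --targets '[{"linear": [0,0.0003,0.008],"delta_rot": [0,0,0]},{"linear": [0,0,0.006],"delta_rot": [0,0,0]},{"linear": [0,0,0.004],"delta_rot": [0,0,0]},{"linear": [0,0,0],"delta_rot": [0,0,0]}]'

```text
time: 51.1
position: [386.6, -195.1, 79.3]
orientation: [0.72, -0.694, -0.0, 0.001]
force: [-1.1, 0.1, -0.0]
gripper_width: 0.254
```

```bash
python3 -c "
from h import *
plan([386.7,-195.0,75],182.1,50)
cv2.imwrite('pics/x_w.png',snapshot('wrist'))
crop('pics/x_w.png','pics/x_w2.png',180,90,420,300,3,0.9)
"
```

```text
pos [ 386.6 -195.1   79.3] tool y yaw -177.97 tilt z [-1.1e-03 -7.0e-04 -1.0e+00] w 0.254 F [-1.1  0.1 -0. ] t 51.1
rows 1 each [-6.00e-05 -7.00e-05  4.28e-03] total mm [-0.1 -0.1  4.3]
turn about tool z total -0.07 rows 1 each -0.067
tilt fix deg (tool) [ 0.07 -0.04  0.  ]
```

View pics/x_w2.png

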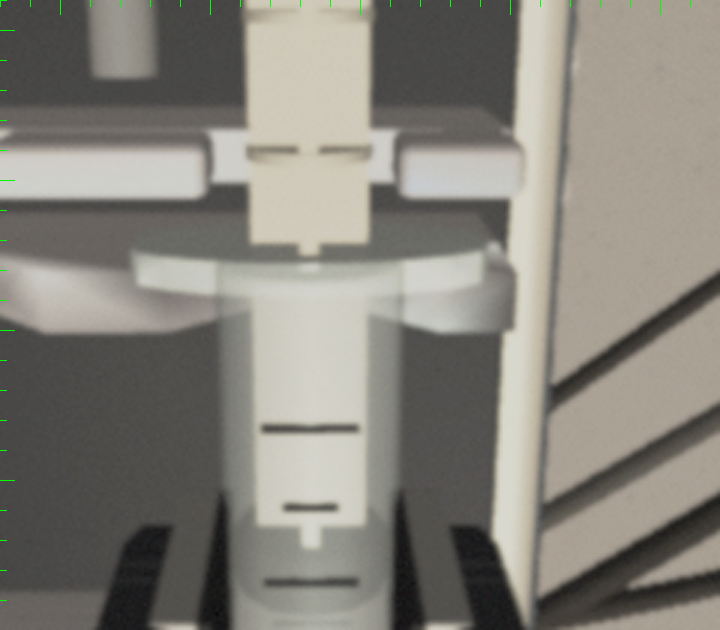

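send_rows --targets '[{"linear": [0,0,0.002],"delta_rot": [0,0,0]},{"linear": [0,0,0.0025],"delta_rot": [0,0,0]},{"linear": [0,0,0],"delta_rot": [0,0,0]}]'

```text
time: 51.52
position: [387.2, -195.3, 75.3]
orientation: [0.72, -0.694, 0.001, 0.0]
force: [0.2, -0.1, 0.4]
gripper_width: 0.257
```

send_rows --targets '[{"linear": [0,0,0],"delta_rot": [0,0,0]},{"linear": [0,0,0],"delta_rot": [0,0,0]},{"linear": [0,0,0],"delta_rot": [0,0,0]}]' --grip 0.2

```text
time: 51.9
position: [387.1, -195.3, 75.4]
orientation: [0.72, -0.694, 0.001, 0.0]
force: [0.5, 0.7, 0.8]
gripper_width: 0.398
```

send_rows --targets '[{"linear": [0,0,-0.02],"delta_rot": [0,0,0]},{"linear": [0,0,-0.04],"delta_rot": [0,0,0]},{"linear": [0,0,-0.055],"delta_rot": [0,0,0]},{"linear": [0.03,-0.03,0],"delta_rot": [0,0,0]},{"linear": [0.03,-0.025,0],"delta_rot": [0,0,0]},{"linear": [0,0,0],"delta_rot": [0,0,0]}]' --grip 0

```text
time: 52.65
position: [445.6, -254.6, 194.3]
orientation: [0.72, -0.694, 0.001, 0.0]
force: [-1.6, 0.1, 0.6]
gripper_width: 0.5
```

```bash
python3 -c "
from h import *
plan([444.5,-345,150],176,50)
c=get_calibration('wrist');import pickle;pickle.dump(c,open('y_w.pkl','wb'))
cv2.imwrite('pics/y_w.png',snapshot('wrist'))
crop('pics/y_w.png','pics/y_w2.png',150,0,420,200,3,0.9)
"
```

```text
pos [ 445.6 -254.6  194.3] tool y yaw -177.93 tilt z [ 9.0e-04 -2.1e-03 -1.0e+00] w 0.5 F [-1.6  0.1  0.6] t 52.65
rows 3 each [0.03006 0.00146 0.01483] total mm [90.2  4.4 44.5]
turn about tool z total 6.07 rows 1 each 6.071
tilt fix deg (tool) [-0.04 -0.12  0.  ]
```

View pics/y_w2.png

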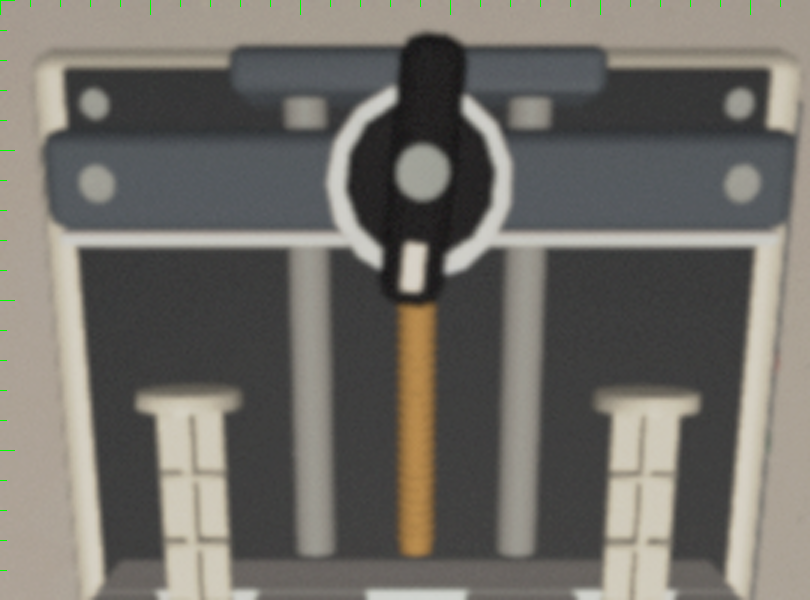

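View pics/y_w.png

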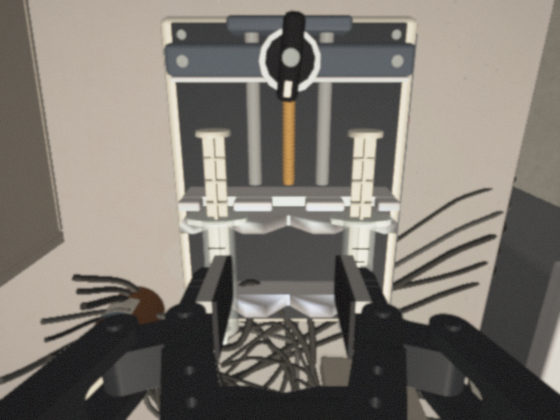

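send_rows --targets '[{"linear": [0.03,0.001,0.01],"delta_rot": [0,0,6]},{"linear": [0.03,0.001,0.015],"delta_rot": [0,0,0]},{"linear": [0.03,0.001,0.02],"delta_rot": [0,0,0]},{"linear": [0,0,0],"delta_rot": [0,0,0]}]'

```text
time: 53.2
position: [437.1, -343.1, 149.1]
orientation: [-0.682, 0.731, -0.0, -0.0]
force: [-0.1, -0.1, -0.5]
gripper_width: 0.501
```

```bash
python3 -c "
from h import *
plan([444.7,-345,106],176,50)
"
```

```text
pos [ 437.1 -343.1  149.1] tool y yaw 176.0 tilt z [ 3.e-04 -9.e-04 -1.e+00] w 0.501 F [-0.1 -0.1 -0.5] t 53.2
rows 1 each [ 0.00128 -0.00774  0.04308] total mm [ 1.3 -7.7 43.1]
turn about tool z total -0.0 rows 1 each -0.001
tilt fix deg (tool) [-0.02 -0.05  0.  ]
```

send_rows --targets '[{"linear": [0,-0.006,0.01],"delta_rot": [0,0,0]},{"linear": [0,0,0.02],"delta_rot": [0,0,0]},{"linear": [0,0,0.01],"delta_rot": [0,0,0]},{"linear": [0,0,0],"delta_rot": [0,0,0]}]'

```text
time: 53.7
position: [444.5, -340.6, 109.6]
orientation: [-0.683, 0.731, -0.001, 0.0]
force: [0.6, 0.4, -0.4]
gripper_width: 0.5
```

```bash
python3 -c "
from h import *
plan([444.7,-345,106],176,50)
"
```

```text
pos [ 444.5 -340.6  109.6] tool y yaw 176.14 tilt z [ 0.0025 -0.0017 -1.    ] w 0.5 F [ 0.6  0.4 -0.4] t 53.7
rows 1 each [ 0.0044  -0.00053  0.00359] total mm [ 4.4 -0.5  3.6]
turn about tool z total 0.14 rows 1 each 0.136
tilt fix deg (tool) [-0.15 -0.09  0.  ]
```

send_rows --targets '[{"linear": [0.0044,-0.0005,0.0036],"delta_rot": [0,0,0]},{"linear": [0,0,0.0],"delta_rot": [0,0,0]}]'

```text
time: 53.95
position: [445.3, -345.1, 107.1]
orientation: [-0.683, 0.73, -0.002, 0.0]
force: [-0.1, -0.1, 0.3]
gripper_width: 0.502
```

send_rows --targets '[{"linear": [0,0,0],"delta_rot": [0,0,0]},{"linear": [0,0,0],"delta_rot": [0,0,0]},{"linear": [0,0,0],"delta_rot": [0,0,0]},{"linear": [0,0,0],"delta_rot": [0,0,0]},{"linear": [0,0,0],"delta_rot": [0,0,0]}]' --grip 1

```text
time: 54.58
position: [445.2, -345.4, 107.9]
orientation: [-0.683, 0.73, -0.003, 0.0]
force: [-1.0, 0.1, 0.2]
gripper_width: 0.124
```

```bash
python3 -c "
from h import *
plan([443.5,-315,106],176,50)
"
```

```text
pos [ 445.2 -345.4  107.9] tool y yaw 176.16 tilt z [ 0.0039 -0.0033 -1.    ] w 0.124 F [-1.   0.1  0.2] t 54.58
rows 1 each [-0.03025  0.0037   0.00176] total mm [-30.3   3.7   1.8]
turn about tool z total 0.16 rows 1 each 0.163
tilt fix deg (tool) [-0.24 -0.17  0.  ]
```

send_rows --targets '[{"linear": [-0.01,0.001,0],"delta_rot": [0,0,0]},{"linear": [-0.01,0.001,0],"delta_rot": [0,0,0]},{"linear": [-0.007,0.001,0],"delta_rot": [0,0,0]},{"linear": [0,0,0],"delta_rot": [0,0,0]}]'

```text
time: 55.08
position: [444.1, -316.3, 107.9]
orientation: [-0.683, 0.73, -0.003, 0.0]
force: [-0.9, -0.5, -1.5]
gripper_width: 0.125
```

send_rows --targets '[{"linear": [-0.003,0.0002,0],"delta_rot": [0,0,0]},{"linear": [0,0,0],"delta_rot": [0,0,0]}]'

```text
time: 55.32
position: [444.0, -312.9, 107.9]
orientation: [-0.683, 0.73, -0.003, 0.0]
force: [-0.7, -0.3, 0.1]
gripper_width: 0.124
```

```bash
python3 -c "
from h import *
plan([443.5,-310.7,106],176,50)
cv2.imwrite('pics/z_w.png',snapshot('wrist'))
"
```

```text
pos [ 444.  -312.9  107.9] tool y yaw 176.18 tilt z [ 0.0042 -0.0037 -1.    ] w 0.124 F [-0.7 -0.3  0.1] t 55.33
rows 1 each [-0.0022   0.00063  0.00185] total mm [-2.2  0.6  1.9]
turn about tool z total 0.18 rows 1 each 0.178
tilt fix deg (tool) [-0.26 -0.2   0.  ]
```

View pics/z_w.png

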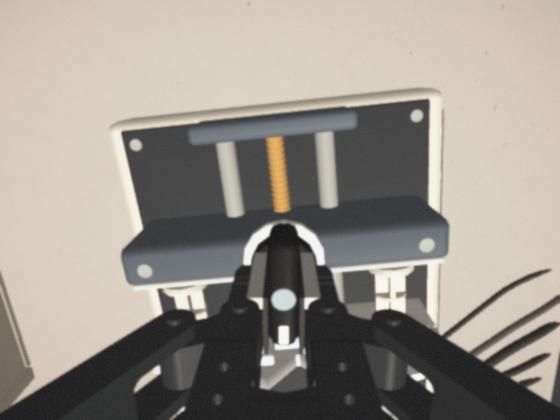

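send_rows --targets '[{"linear": [-0.0015,0.0001,0],"delta_rot": [0,0,0]}]'

```text
time: 55.5
position: [444.0, -312.4, 107.9]
orientation: [-0.683, 0.73, -0.003, -0.0]
force: [-1.2, -10.1, -2.6]
gripper_width: 0.125
```

send_rows --targets '[{"linear": [-0.0015,0.0001,0],"delta_rot": [0,0,0]}]'

```text
time: 55.62
position: [444.0, -312.4, 107.9]
orientation: [-0.683, 0.731, -0.005, -0.001]
force: [0.5, -10.3, -3.2]
gripper_width: 0.122
```

send_rows --targets '[{"linear": [-0.0007,0,0],"delta_rot": [0,0,9.3]},{"linear": [-0.0007,0.0002,0],"delta_rot": [0,0,9.3]},{"linear": [-0.0006,0.0003,0],"delta_rot": [0,0,9.3]},{"linear": [-0.0006,0.0004,0],"delta_rot": [0,0,9.3]}]'

```text
time: 56.12
position: [443.5, -312.3, 107.9]
orientation: [-0.404, 0.915, -0.007, -0.001]
force: [-1.0, -4.1, -0.6]
gripper_width: 0.127
```

```bash
python3 -c "
from h import *
plan([443.5,-312,108],92.1,50); print(get_state()['moment'])
"
```

```text
pos [ 443.5 -312.3  107.9] tool y yaw 137.65 tilt z [ 0.0031 -0.0133 -0.9999] w 0.127 F [-1.  -4.1 -0.6] t 56.12
rows 1 each [-0.00022  0.00019 -0.00011] total mm [-0.2  0.2 -0.1]
turn about tool z total 45.55 rows 5 each 9.111
tilt fix deg (tool) [-0.65 -0.44  0.  ]
[-0.67183718  0.22086005  0.10876017]
```

send_rows --targets '[{"linear": [-0.0006,0.0005,0],"delta_rot": [0,0,9.1]},{"linear": [-0.0005,0.0006,0],"delta_rot": [0,0,9.1]},{"linear": [-0.0003,0.0006,0],"delta_rot": [0,0,9.1]},{"linear": [-0.0002,0.0006,0],"delta_rot": [0,0,9.1]},{"linear": [0,0,0],"delta_rot": [0,0,8.5]},{"linear": [0,0,0],"delta_rot": [0,0,0]}]'

```text
time: 56.88
position: [443.2, -311.8, 107.9]
orientation: [-0.01, 1.0, -0.008, 0.001]
force: [0.1, -0.4, 0.3]
gripper_width: 0.125
```

```bash
python3 -c "
from h import *
plan([443.5,-312,108],92.1,50); print(get_state()['moment'])
"
```

```text
pos [ 443.2 -311.8  107.9] tool y yaw 91.15 tilt z [ 0.0026 -0.0167 -0.9999] w 0.125 F [ 0.1 -0.4  0.3] t 56.88
rows 1 each [-3.4e-04 -1.6e-04 -9.0e-05] total mm [-0.3 -0.2 -0.1]
turn about tool z total -0.95 rows 1 each -0.95
tilt fix deg (tool) [-0.96  0.13  0.  ]
[0.1356797  0.19052349 0.3090196 ]
```

send_rows --targets '[{"linear": [0,0,0],"delta_rot": [0,0,0]},{"linear": [0,0,0],"delta_rot": [0,0,0]},{"linear": [0,0,-0.02],"delta_rot": [0,0,0]},{"linear": [0,0,-0.05],"delta_rot": [-1,0,0]},{"linear": [0,0,-0.05],"delta_rot": [0,0,0]},{"linear": [0,0,-0.05],"delta_rot": [0,0,0]},{"linear": [0,0,-0.05],"delta_rot": [0,0,0]},{"linear": [0,0,0],"delta_rot": [0,0,0]}]' --grip 0

```text
time: 57.88
position: [442.2, -310.3, 334.3]
orientation: [-0.017, 1.0, 0.001, 0.001]
force: [1.4, 0.5, -0.3]
gripper_width: 0.501
```

```bash
python3 -c "
from h import *
plan([440,-260,330],92.1,50)
c=get_calibration('wrist');import pickle;pickle.dump(c,open('aa_w.pkl','wb'))
cv2.imwrite('pics/aa_w.png',snapshot('wrist'))
crop('pics/aa_w.png','pics/aa_w2.png',200,60,460,260,3,0.9)
"
```

```text
pos [ 442.2 -310.3  334.3] tool y yaw 91.93 tilt z [ 0.0024  0.0018 -1.    ] w 0.501 F [ 1.4  0.5 -0.3] t 57.88
rows 2 each [0.00026 0.02519 0.00219] total mm [ 0.5 50.4  4.4]
turn about tool z total -0.17 rows 1 each -0.168
tilt fix deg (tool) [ 0.1   0.14 -0.  ]
```

View pics/aa_w2.png

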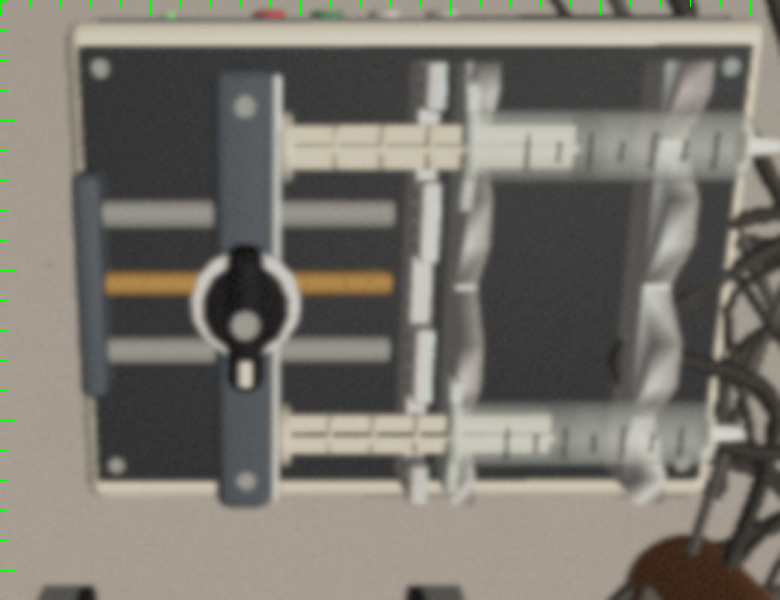

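```bash
python3 -c "
from h import *
crop('pics/aa_w.png','pics/ab.png',270,85,370,140,8,0.9)
crop('pics/aa_w.png','pics/ac.png',270,180,370,235,8,0.9)
cv2.imwrite('pics/ad.png',cv2.resize(np.vstack([cv2.imread('pics/ab.png'),cv2.imread('pics/ac.png')]),None,fx=.68,fy=.68))
cv2.imwrite('pics/ae_t.png',snapshot('top'));crop('pics/ae_t.png','pics/ae2.png',90,170,370,290,2,1.4)
"
```

```text
(no output)
```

View pics/ad.png

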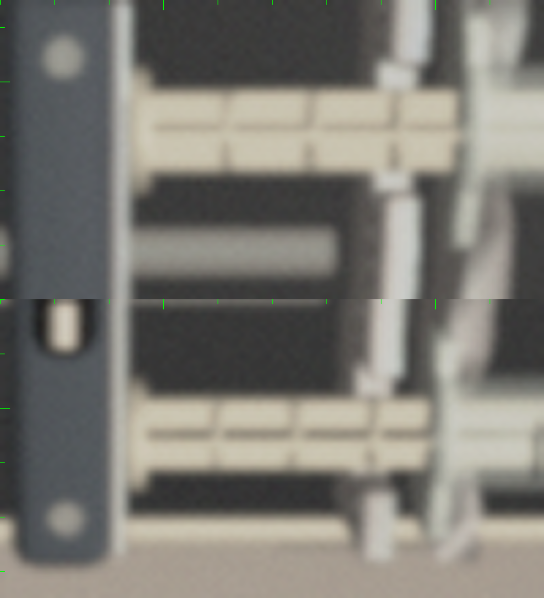

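View pics/ae2.png

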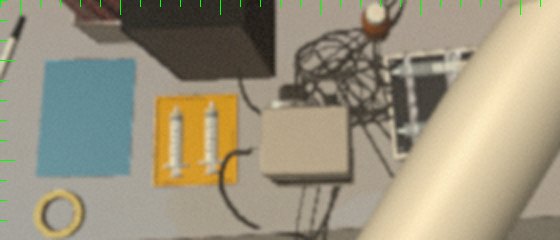

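```bash
python3 -c "
from cell import *
print(sign_off())"
```

```text
the job is handed in; nothing more can be done
None
```

The syringe change is finished and handed in at about 58 s; `sign_off` gives no verdict.

I turned the clamp wing free, drew the pusher back to about 0.075, and laid both used syringes (grooves 1 and 3) down in the yellow pan. I then laid the two fresh syringes in grooves 3 and 1 and pushed the block forward until it stopped at about 10 N. Last, I turned the wing clockwise to lock it.

**Last checks:**
- **Pump:** in the final wrist picture both flanges are down in the slot, both thumb discs are against the pusher face, and the wing lies across the pump.
- **Pan and mat:** in the final top picture both used syringes lie in the pan and the mat is empty.
- **Robot:** the gripper stands clear, about 330 mm up.

**Not confirmed or different from expected:**
- The pusher stopped at about 0.042 by the arm's position, within my measuring error of the stated 0.041.
- I could not measure the contact force on each plunger separately. I judged that both touch from the force stop and the picture.
- One fresh syringe had been knocked about 24 mm aside before I picked it up, so I measured it again first.
- I saw no grip slip. I did not make a separate final check of the bystander bottles and the tip box; I felt no unexpected contact forces.

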